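# Unlock the mould that holds the amber glass

## Robot

A 7-joint arm with a two-finger parallel gripper is mounted at the origin on the work surface. World frame = base frame: x ahead of the robot, y to its left, z up, the work surface at z = 0. Lengths are in mm, angles in rad, forces in N, time in s.
With the tool pointing down it reaches from about 425 to 1025 mm from the base axis. Payload 9.4 kg.
Tool frame: the origin (TCP) lies at the very end of the fingers, on their centre line; the grasp point (between the pads) lies 19 mm behind it; y points along the fingers, z is the direction in which the jaws open and shut, and the axes are right-handed (so a half turn about y gives the same grasp; the last joint's range is limited). The gripper opens to 85 mm and grips with 20 to 120 N. Pads are 22 mm wide; open, the fingers measure 114 mm over their backs; the gripper's body (76 mm by 85 mm) begins 54 mm behind the grasp point. The pads swing forward as they close: fully open they stand 13 mm farther back than shut.
Start: joints at [-1.385, 0.599, -0.003, 1.599, 0.002, 0.943, -0.08], TCP at [188.349, 700.106, 231.275] pointing down, gripper open.
Joint ranges: [-2.57, 2.57], [-0.35, 1.97], [-1.29, 1.29], [0.11, 2.56], [-1.05, 4.19], [0.11, 1.86], [-2.63, 2.63]. Speed limits (rad/s): [2.22, 2.22, 3.01, 3.01, 3.14, 3.14, 3.14].

## Interface

Orientations are given as a 3x3 rotation matrix whose columns are the frame's x, y, z axes.
In Python, from bench import * gives the robot as it stands.
- The arm moves only by the tool jog_arm, never from a script. Its argument "commands" is text: rows parted by semicolons, each of 5 numbers parted by spaces: the shift along the tool's x, y, z in mm, then the turn about the tool's y in rad, then the gripper's target within -1 to 1 (fully open at 1, half-way at 0, shut at -1). A call has 1 to 12 rows; each row shifts and turns the commanded pose from where the row before left it, along the tool's axes as they then stand; what a row does not reach is not made up. A row lasts 1/10 s, in which the tool goes at most 50 mm and 8.59 degrees, less where a joint would pass 70% of its speed; a pose out of reach is approached as far as the arm can. A call is refused whole if a number of a shift passes 50 or a number of a turn 0.15, either way. A call with a gripper value outside its range is refused whole. The fingers move at their own pace and stop on an object; "grip_force" is the grip in N (left out, the last holds). Time passes only in rows, so rows that do not move let the fingers close. It gives the time, the measured TCP pose, the force and the opening at its end, in the units of the state.
- get_state(): the state, without advancing time (a new reading comes with each control period).
- camera(name): name is "side" or "top" or "wrist"; returns the picture (400x640x3 uint8, red, green, blue); there is no depth.
- camera_params(name): a dict with "fx", "fy", "cx", "cy" (pixels), "R" (3x3) and "t" (3): a world point X has camera coordinates R X + t. Camera axes: x right, y down, z forward; pixel columns grow to the right and rows downward; lengths in mm; the calibration is good to about 2 mm. A picture is of the moment at which its call begins: read the wrist's pose just before it. camera_params takes no time and is no camera call; for the wrist camera it gives the pose at the moment of the call.
- job_done(): hands the job in, once; it reports no verdict.
The state is a dict: "time": time; "joint_pos": joint angles; "dq": joint speeds; "joint_torque": joint torques, N m; "position": TCP position; "tool_rot": TCP orientation; "ft_force": force on the tool from outside, world axes, zero at the start; "moment": the same for the moment, N m; "grip_width": finger opening in mm.
Only numpy, scipy, OpenCV 4.12 (cv2) and the standard library are available. Lean on these libraries where they do the work, as an engineer would, in place of code of your own. Each camera call takes 0.05 s, during which the arm holds its last target.

## Task

One of the two bench moulds holds an amber glass piece and the other a green one. Open only the mould with the amber piece: work its barbed locking wedge gently out of the sloping throat with alternating small side pulls, never wrenching it, until the jaw springs open, then lower the wedge tip-down to the floor of the aluminium pot before letting go. Leave the glass pieces in their moulds, the other mould locked and everything else on the bench as it is.

Things in the scene. Friction and masses are not known exactly. Their poses are not given: they have to be found in the camera images.
- mould_a: One of two identical fixed grey bench moulds. Origin under its middle, x to its rear. Base plate 110 wide (y), x -60 to 110, 30 high. In front a steel throat, 72 wide, leaning 35 deg from vertical towards -x, holds a wedge; behind it a black sprung jaw, then an open-topped cavity centred at (55, 0), floor 30 high, with a glass piece. Directions below are in the mould's frame.
- mould_a_mouth (a point): Middle of the throat's mouth, 62 up the slope from its inner floor at (0, 0, 33) of mould_a; slope direction (-sin35, 0, cos35). The mouth is a gap of 28 (along y) between two steel lips 6 thick; below the lips the pocket is 56 wide, 10 deep. Friction and a light spring drag the wedge with 2 to 8 N.
- mould_a_guard (a point): Middle of the upper of two round steel guard bars (12 dia, 100 long along y, on posts at y = +-50) above the throat of mould_a, at (x, z) = (-42, 220) of the mould; the lower is at (-8, 171). They block a gripper that comes straight down on the wedge handle; it has room when tilted some 35 deg, in line with the wedge.
- wedge_a_handle (a point): Centre of the wooden handle (24 wide along y, 20 thick, 48 long) of the loose wedge in mould_a; 41 up the slope from the throat's mouth. Wedge 126 long, 150 to 240 g; its long axis (tip to handle) lies along (-sin35, 0, cos35) of its frame, which is upright with the mould's yaw while it sits in the throat. It is out after 62 of travel.
- wedge_a_tip (a point): Tip of that wedge, 103 down its axis from the handle's centre. Steel stem 10 wide, 8 thick, 3 barbs 6 long, 16 apart, alternately on its left and right edge, 13 out; which side is first is unknown. Pulled, a barb strikes a lip and stops dead; it passes with the wedge 4 to 9 aside from centre (9 = stem at the lip), away from the barb; 10 of bare stem follows. Over 100 N damages the mould.
- jaw_a (a joint): Sprung front jaw of mould_a, m: 0 to 0.003 while the wedge locks it; it springs square to the slope, forward and down, to 0.010 (open) by itself once the wedge is out.
- mould_b: One of two identical fixed grey bench moulds. Origin under its middle, x to its rear. Base plate 110 wide (y), x -60 to 110, 30 high. In front a steel throat, 72 wide, leaning 35 deg from vertical towards -x, holds a wedge; behind it a black sprung jaw, then an open-topped cavity centred at (55, 0), floor 30 high, with a glass piece. Directions below are in the mould's frame.
- mould_b_mouth (a point): Middle of the throat's mouth, 62 up the slope from its inner floor at (0, 0, 33) of mould_b; slope direction (-sin35, 0, cos35). The mouth is a gap of 28 (along y) between two steel lips 6 thick; below the lips the pocket is 56 wide, 10 deep. Friction and a light spring drag the wedge with 2 to 8 N.
- mould_b_guard (a point): Middle of the upper of two round steel guard bars (12 dia, 100 long along y, on posts at y = +-50) above the throat of mould_b, at (x, z) = (-42, 220) of the mould; the lower is at (-8, 171). They block a gripper that comes straight down on the wedge handle; it has room when tilted some 35 deg, in line with the wedge.
- wedge_b_handle (a point): Centre of the wooden handle (24 wide along y, 20 thick, 48 long) of the loose wedge in mould_b; 41 up the slope from the throat's mouth. Wedge 126 long, 150 to 240 g; its long axis (tip to handle) lies along (-sin35, 0, cos35) of its frame, which is upright with the mould's yaw while it sits in the throat. It is out after 62 of travel.
- wedge_b_tip (a point): Tip of that wedge, 103 down its axis from the handle's centre. Steel stem 10 wide, 8 thick, 3 barbs 6 long, 16 apart, alternately on its left and right edge, 13 out; which side is first is unknown. Pulled, a barb strikes a lip and stops dead; it passes with the wedge 4 to 9 aside from centre (9 = stem at the lip), away from the barb; 10 of bare stem follows. Over 100 N damages the mould.
- jaw_b (a joint): Sprung front jaw of mould_b, m: 0 to 0.003 while the wedge locks it; it springs square to the slope, forward and down, to 0.010 (open) by itself once the wedge is out.
- glass_amber_center (a point): Centre of the amber glass piece, a dome-topped paperweight 38 dia x 54 high, standing in the cavity of one of the two moulds (55 behind the mould's origin); which mould is different each time.
- glass_green_center (a point): Centre of the green glass piece, a dome-topped paperweight 38 dia x 54 high, standing in the cavity of one of the two moulds (55 behind the mould's origin); which mould is different each time.
- pot_floor (a point): Middle of the inner floor of an aluminium tool pot, fixed, outside 90 dia at the rim, 84 at the foot, 80 high, wall 3, floor 4 above the bench; open at the top, empty. It stands at the left or the right front.
- block_tray: Fixed dark steel tray 100 x 100 x 40 with wooden rollers: bystander, stands on the other side from the pot. Origin under its middle.
- jar: A glass storage jar with steel lid, 60 dia x 90: bystander, to be left alone. Origin at its underside.
- cork_pad: A cork pad 90 x 60 x 18: bystander, to be left alone. Origin at its underside.
- cup: A copper cup, 70 dia x 80: bystander, to be left alone. Origin at its underside.
- spatula: A flat steel spatula with wooden handle, under 350 long, lying: bystander, to be left alone. Origin at its underside.
- paddle: A wooden paddle, 220 long, lying flat, 12 high: bystander, to be left alone. Origin at its underside.
- colour_bar: A green glass bar 24 dia x 110, lying: bystander, to be left alone. Origin at its underside.
Mind the look-alikes: they are no part of the job. Of the things that look like the part that bears glass_amber_center, the smaller one is meant. What is shaped like the part that bears pot_floor but red is not meant.

How it is judged:
By the outcome, as a careful person would: the job done as asked, in the order asked, and still so for the second after the job is handed in, with the robot touching nothing.
It also fails if it takes over 64 s, if anything falls off the work surface, if the arm or the gripper's body presses on something with over 40 N, if the wrist force passes 120 N, or if a joint passes its speed limit or range.

## Working session

There is one attempt and no reset: what is moved stays moved. The work goes in short steps, Python scripts to look and compute and a tool call to move; the robot and the scene stay as the last step left them, time stands still between calls to the robot, and variables do not carry over. Pictures are saved under pics/ and viewed, and the job is handed in when it is done.

Besides the shell and the picture viewer there is one more tool, called after "Emit:" as name(argument=value, ...), one argument or row to a line, values as JSON. jog_arm: Moves the arm, as the interface text tells. Its arguments: {"type":"object","properties":{"commands":{"type":"string"},"grip_force":{"type":"number"}},"required":["commands"]}

```bash
ls; mkdir -p pics
python3 - <<'E'
from bench import *
import cv2,numpy as np
s=get_state();print({k:np.round(v,3).tolist() for k,v in s.items()})
for n in ['side','top','wrist']:
    p=camera_params(n);print(n,{k:np.round(v,3).tolist() for k,v in p.items()})
    cv2.imwrite(f'pics/{n}0.png',camera(n)[:,:,::-1])
E
```

```text
pics
{'time': 0.0, 'joint_pos': [-1.385, 0.6, -0.003, 1.6, 0.002, 0.943, -0.08], 'dq': [0.0, -0.0, -0.002, 0.001, 0.0, 0.0, 0.001], 'joint_torque': [0.001, -77.648, 1.565, -25.8, 0.012, 0.009, -0.0], 'position': [188.24, 699.654, 230.39], 'tool_rot': [[0.966, -0.0, 0.26], [-0.26, -0.002, 0.966], [0.0, -1.0, -0.002]], 'ft_force': [0.127, -1.33, 0.426], 'moment': [-0.026, -0.001, 0.004], 'grip_width': 85.363}
side {'fx': 461.185, 'fy': 461.185, 'cx': 322.474, 'cy': 202.943, 'R': [[0.994, -0.111, 0.02], [-0.066, -0.714, -0.697], [0.091, 0.691, -0.717]], 't': [-543.041, 184.805, 1219.764]}
top {'fx': 450.73, 'fy': 450.73, 'cx': 320.556, 'cy': 196.63, 'R': [[0.031, -1.0, 0.005], [-0.988, -0.031, -0.154], [0.154, -0.0, -0.988]], 't': [17.956, 579.992, 1271.973]}
wrist {'fx': 294.341, 'fy': 294.341, 'cx': 319.116, 'cy': 200.23, 'R': [[0.259, 0.966, -0.001], [0.923, -0.247, 0.296], [0.286, -0.078, -0.955]], 't': [-724.482, -39.851, 378.281]}
```

View pics/side0.png

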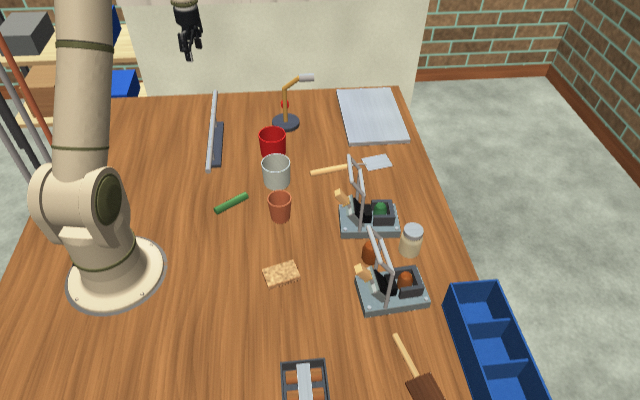

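View pics/top0.png

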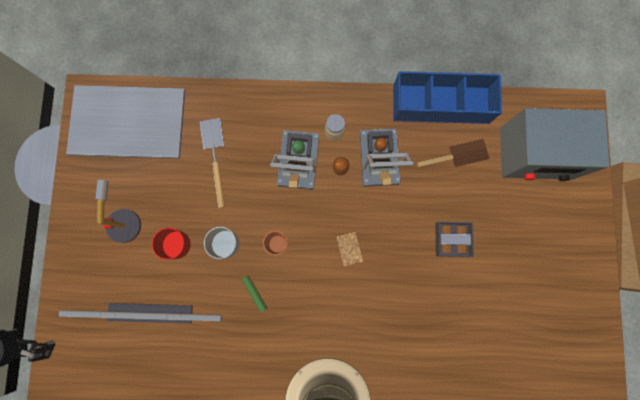

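View pics/wrist0.png

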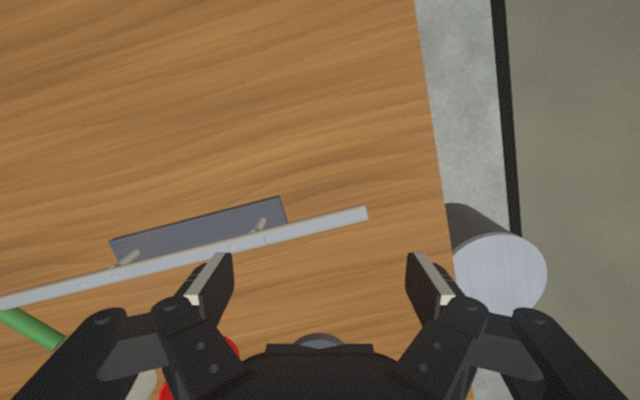

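```bash
cat > h.py <<'E'
from bench import *
import cv2,numpy as np
def P(n):
    p=camera_params(n);return {k:np.array(v) for k,v in p.items()}
def ray(p,u,v):
    d=p['R'].T@np.array([(u-p['cx'])/p['fx'],(v-p['cy'])/p['fy'],1.]);return -p['R'].T@p['t'],d
def onz(p,u,v,z):
    o,d=ray(p,u,v);return o+d*(z-o[2])/d[2]
def proj(p,X):
    c=p['R']@np.array(X,float)+p['t'];return np.array([p['fx']*c[0]/c[2]+p['cx'],p['fy']*c[1]/c[2]+p['cy']])
def tri(p1,a,p2,b):
    o1,d1=ray(p1,*a);o2,d2=ray(p2,*b);A=np.c_[d1,-d2];s=np.linalg.lstsq(A,o2-o1,rcond=None)[0]
    x1=o1+s[0]*d1;x2=o2+s[1]*d2;return (x1+x2)/2,np.linalg.norm(x1-x2)
def st():
    s=get_state();print('t',round(s['time'],2),'p',np.round(s['position'],1),'R',np.round(s['tool_rot'],3).tolist(),'f',np.round(s['ft_force'],1),'q',np.round(s['joint_pos'],3),'w',round(float(s['grip_width']),1));return s
E
python3 - <<'E'
from h import *
t=cv2.imread('pics/top0.png');s=cv2.imread('pics/side0.png')
a=cv2.resize(t[115:200,260:430],None,fx=4.6,fy=4.6,interpolation=cv2.INTER_CUBIC)
b=cv2.resize(s[190:325,310:440],None,fx=4.4,fy=4.4,interpolation=cv2.INTER_CUBIC)
cv2.imwrite('pics/tz.png',a);cv2.imwrite('pics/sz.png',b)
E
```

```text
(no output)
```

View pics/tz.png

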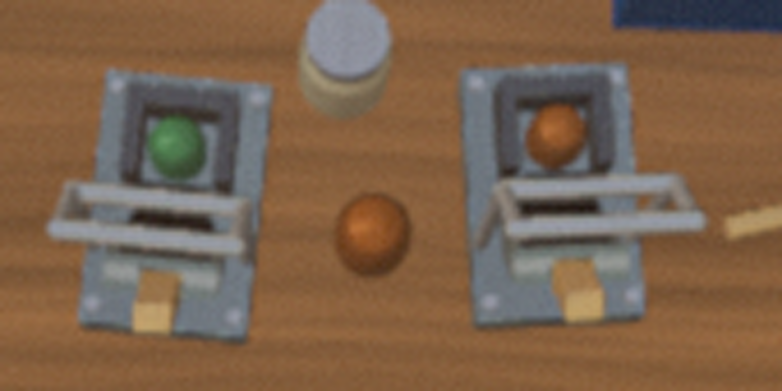

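View pics/sz.png

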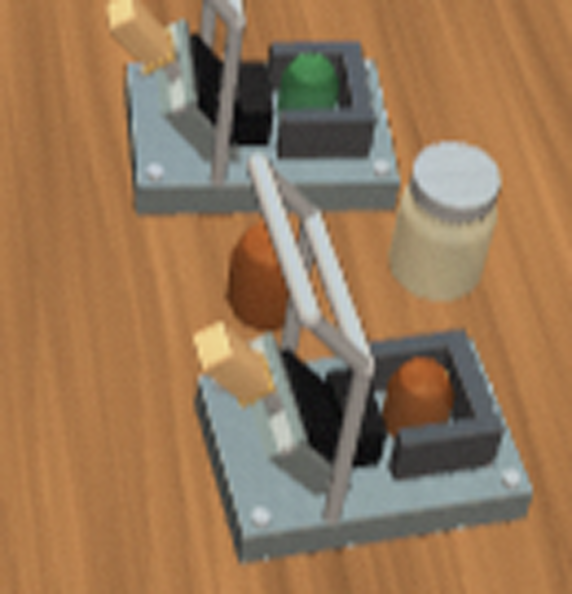

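Run:
```python
from h import *
p=P('top');q=P('side')
T=lambda x,y:((x+.5)/4.6-.5+260,(y+.5)/4.6-.5+115)
S=lambda x,y:((x+.5)/4.4-.5+310,(y+.5)/4.4-.5+190)
C=[onz(p,*T(*c),30)[:2] for c in [(477,325),(643,319),(624,65),(462,70)]]
print(np.round(C,1))
D=[onz(q,*S(*c),30)[:2] for c in [(240,536),(530,490),(459,332)]]
print('side FR,RR,RL',np.round(D,1))
C=np.array(C)
f=(C[0]+C[1])/2;r=(C[2]+C[3])/2;d=r-f;L=np.linalg.norm(d)
print('len',L,'w',np.linalg.norm(C[0]-C[1]),np.linalg.norm(C[2]-C[3]),'yaw',np.arctan2(d[1],d[0]))
w=C[0]-C[1]; print('yaw w', np.arctan2(-w[0],w[1]))
# amber dome top tri
g=tri(p,T(557,135),q,S(420,395));print('amber',g)
print('free amber', tri(p,T(372,232),q,S(262,265)))
# handle tip end
im=cv2.imread('pics/top0.png')
# pot
hsv=cv2.cvtColor(im,cv2.COLOR_BGR2HSV)
print(np.round([onz(p,u,v,80) for u,v in [(204,243),(238,243),(221,227),(221,259)]],0))
```

```text
[[ 619.6  -89.8]
 [ 627.  -197. ]
 [ 796.7 -183.8]
 [ 789.8  -77.2]]
side FR,RR,RL [[ 625.8 -197. ]
 [ 793.9 -184.2]
 [ 781.2  -72.7]]
len 170.43100453995893 w 107.40058323125304 106.83339598315256 yaw 0.07562000076764791
yaw w 0.0682542193113862
amber (array([ 738.00783328, -135.90482091,   61.53899497]), np.float64(1.5284397330252137))
free amber (array([672.65695393, -20.02561441,  42.53026248]), np.float64(6.490086530624627))
[[432. 358.  80.]
 [435. 263.  80.]
 [479. 313.  80.]
 [390. 307.  80.]]
```

Emit:
jog_arm(
  commands="0 -50 0 -0.112 0; 0 -50 0 -0.112 0; 0 -50 0 -0.112 0; 0 -50 0 0 0; 0 0 -50 0 0; 0 0 -50 0 0",
)

```text
time: 0.75
position: [195.5, 600.6, 432.3]
tool_rot: [[0.997, 0.001, -0.074], [0.074, 0.003, 0.997], [0.001, -1.0, 0.003]]
ft_force: [0.9, -0.6, -0.4]
grip_width: 42.5
```

Emit:
jog_arm(
  commands="47 -10 -48 0 0; 47 -10 -48 0 0; 47 -10 -48 0 0; 47 -10 -48 0 0; 47 -10 -48 0 0; 47 -10 -48 0 0; 47 -10 -48 0 0; 47 -10 -48 0 0; 47 -10 -48 0 0; 47 -10 -48 0 0; 47 -10 -48 0 0; 47 -10 -48 0 0",
)

```text
time: 1.95
position: [641.9, 206.3, 519.9]
tool_rot: [[0.997, -0.0, -0.073], [0.073, -0.0, 0.997], [-0.0, -1.0, 0.0]]
ft_force: [0.9, 0.7, 0.4]
grip_width: 42.7
```

```bash
python3 -c "
from h import *
st()"
```

```text
t 1.95 p [641.9 206.3 519.9] R [[0.997, -0.0, -0.073], [0.073, -0.0, 0.997], [-0.0, -1.0, 0.0]] f [0.9 0.7 0.4] q [-0.499  0.366  0.164  1.305 -0.059  1.475  1.304] w 42.7
```

Emit:
jog_arm(
  commands="20 -10 -40 0 0; 20 -10 -40 0 0; 20 -10 -40 0 0; 20 -10 -30 0 0; 40 -10 0 0 0; 40 -10 0 0 0; 40 -10 0 0 0; 40 -10 0 0 0",
)

```text
time: 2.75
position: [873.3, 74.2, 574.4]
tool_rot: [[0.996, 0.042, -0.073], [0.073, 0.003, 0.997], [0.042, -0.999, 0.0]]
ft_force: [-0.0, -0.4, -0.3]
grip_width: 42.8
```

```bash
python3 -c "
from h import *
st()"
```

```text
t 2.75 p [873.3  74.2 574.4] R [[0.996, 0.042, -0.073], [0.073, 0.003, 0.997], [0.042, -0.999, 0.0]] f [-0.  -0.4 -0.3] q [-0.208  0.76   0.243  0.489 -0.176  1.86   1.556] w 42.8
```

Emit:
jog_arm(
  commands="0 -30 0 0 0; 0 -30 0 0 0; 0 -30 0 0 0; 0 -30 0 0 0; 0 0 0 0 0",
)

```text
time: 3.25
position: [824.3, 69.8, 660.0]
tool_rot: [[0.99, 0.118, -0.073], [0.073, 0.011, 0.997], [0.119, -0.993, 0.002]]
ft_force: [0.1, -0.6, 1.0]
grip_width: 42.8
```

```bash
python3 -c "
from h import *
st()"
```

```text
t 3.25 p [824.3  69.8 660. ] R [[0.99, 0.118, -0.073], [0.073, 0.011, 0.997], [0.119, -0.993, 0.002]] f [ 0.1 -0.6  1. ] q [-0.227  0.636  0.252  0.535 -0.162  1.862  1.556] w 42.8
```

Emit:
jog_arm(
  commands="30 -30 0 0 0; 30 -30 0 0 0; 30 -30 0 0 0; 30 -30 0 0 0; 30 -30 0 0 0; 30 -30 0 0 0; 30 -30 0 0 0; 30 -30 0 0 0; 0 0 0 0 0",
)

```text
time: 4.15
position: [867.7, 71.1, 759.2]
tool_rot: [[0.93, 0.36, -0.074], [0.068, 0.03, 0.997], [0.361, -0.932, 0.004]]
ft_force: [-0.7, 0.3, 0.6]
grip_width: 42.9
```

```bash
python3 -c "
from h import *
st()"
```

```text
t 4.15 p [867.7  71.1 759.2] R [[0.93, 0.36, -0.074], [0.068, 0.03, 0.997], [0.361, -0.932, 0.004]] f [-0.7  0.3  0.6] q [-0.21   0.682  0.407  0.243 -0.319  1.862  1.556] w 42.9
```

Emit:
jog_arm(
  commands="10 -35 0 0 0; 10 -35 0 0 0; 10 -35 0 0 0; 10 -35 0 0 0; 10 -35 0 0 0; 10 -35 0 0 0; 0 0 0 0 0",
)

```text
time: 4.85
position: [773.8, 62.5, 881.5]
tool_rot: [[0.877, 0.476, -0.075], [0.063, 0.04, 0.997], [0.477, -0.879, 0.005]]
ft_force: [-0.2, 0.3, 1.0]
grip_width: 42.8
```

```bash
python3 -c "
from h import *
st()"
```

```text
t 4.85 p [773.8  62.5 881.5] R [[0.877, 0.476, -0.075], [0.063, 0.04, 0.997], [0.477, -0.879, 0.005]] f [-0.2  0.3  1. ] q [-0.248  0.505  0.399  0.293 -0.269  1.862  1.557] w 42.8
```

Emit:
jog_arm(
  commands="30 -30 0 0 0; 30 -30 0 0 0; 30 -30 0 0 0; 30 -30 0 0 0; 0 0 0 0 0",
)

```text
time: 5.35
position: [764.0, 60.7, 937.2]
tool_rot: [[0.816, 0.574, -0.075], [0.058, 0.048, 0.997], [0.576, -0.818, 0.005]]
ft_force: [-0.3, 0.3, 0.3]
grip_width: 43.0
```

```bash
python3 -c "
from h import *
st()"
```

```text
t 5.35 p [764.   60.7 937.2] R [[0.816, 0.574, -0.075], [0.058, 0.048, 0.997], [0.576, -0.818, 0.005]] f [-0.3  0.3  0.3] q [-0.24   0.503  0.52   0.182 -0.392  1.862  1.554] w 43.0
```

Emit:
jog_arm(
  commands="-35 27 -12 0 0; -35 27 -12 0 0; -35 27 -12 0 0; -35 27 -12 0 0; -35 27 -12 0 0; -35 27 -12 0 0; -35 27 -12 0 0; -35 27 -12 0 0; -35 27 -12 0 0; -35 27 -12 0 0; -35 27 -12 0 0; -35 27 -12 0 0",
)

```text
time: 6.55
position: [633.9, -72.2, 474.2]
tool_rot: [[0.817, 0.572, -0.072], [0.054, 0.048, 0.997], [0.574, -0.819, 0.008]]
ft_force: [1.5, 1.0, 1.0]
grip_width: 42.9
```

```bash
cat >> h.py <<'E'
def go(X):
    s=st();d=np.array(X)-s['position'];print('tool delta',np.round(np.array(s['tool_rot']).T@d,1))
E
python3 -c "
from h import *
go([556,-149,214])"
```

```text
t 6.55 p [633.9 -72.2 474.2] R [[0.817, 0.572, -0.072], [0.054, 0.048, 0.997], [0.574, -0.819, 0.008]] f [1.5 1.  1. ] q [-0.496  0.07   0.621  1.954 -0.296  0.546  1.959] w 42.9
tool delta [-217.2  164.8  -73.1]
```

Emit:
jog_arm(
  commands="-31 23 -10 0 0; -31 23 -10 0 0; -31 23 -10 0 0; -31 23 -10 0 0; -31 23 -11 0 0; -31 23 -11 0 0; -31 26 -11 0 0; 0 0 0 0 0",
)

```text
time: 7.35
position: [582.6, -128.3, 293.1]
tool_rot: [[0.828, 0.555, -0.071], [0.057, 0.042, 0.997], [0.557, -0.83, 0.003]]
ft_force: [-0.5, -1.1, 0.6]
grip_width: 42.9
```

```bash
python3 -c "
from h import *
go([556,-149,214])
for n in ['wrist','side','top']:
    cv2.imwrite(f'pics/{n}1.png',camera(n)[:,:,::-1])
p=camera_params('wrist');print(p)
p=P('wrist');h=np.array([624.2,-143.3,117]);print(proj(p,h),proj(p,h+24*np.array([-.572,-.042,.819])))
s=cv2.imread('pics/side1.png');cv2.imwrite('pics/sz1.png',cv2.resize(s[190:325,310:440],None,fx=4.4,fy=4.4,interpolation=cv2.INTER_CUBIC))
"
```

```text
t 7.35 p [ 582.6 -128.3  293.1] R [[0.828, 0.555, -0.071], [0.057, 0.042, 0.997], [0.557, -0.83, 0.003]] f [-0.5 -1.1  0.6] q [ 0.363  0.24  -0.19   2.236 -0.817  0.142  2.615] w 42.9
tool delta [-67.3  50.1 -19. ]
{'fx': 294.3409973872942, 'fy': 294.3409973872942, 'cx': 319.1159051542874, 'cy': 200.2301473791202, 'R': array([[-7.55596146e-02,  9.97141044e-01,  6.95076336e-04],
       [ 6.22887699e-01,  4.66557430e-02,  7.80918790e-01],
       [ 7.78653748e-01,  5.94388773e-02, -6.24632180e-01]]), 't': array([ 169.81670755, -560.37556646, -105.50939901])}
[299.26852794 114.67571736] [297.66092271 114.73820034]
```

View pics/wrist1.png

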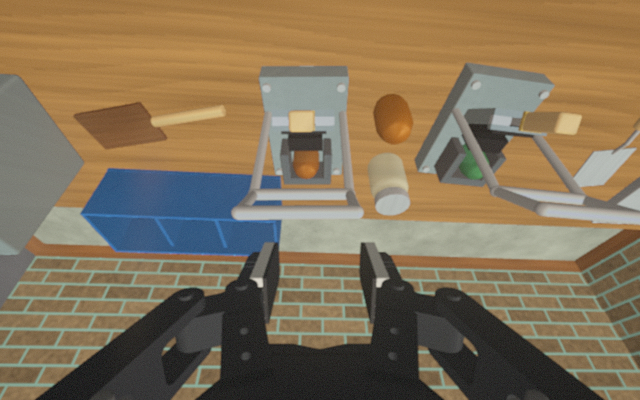

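View pics/sz1.png

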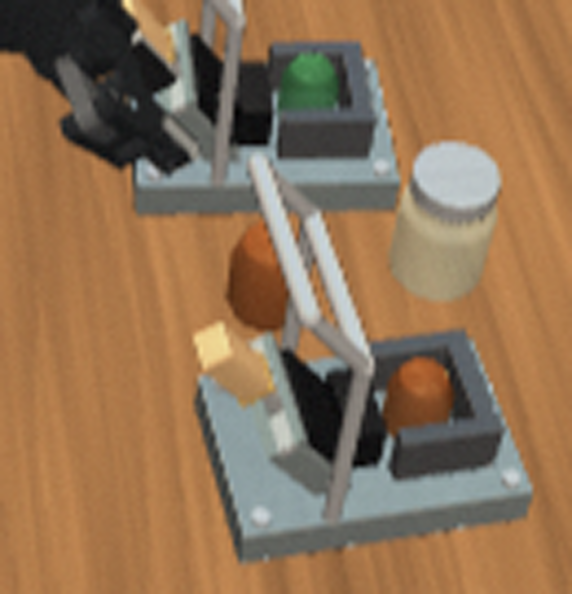

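Emit:
jog_arm(
  commands="0 0 0 0.1496 0; 0 0 0 0.1496 0; 0 0 0 0.1496 0; 0 0 0 0.1496 0; 0 0 0 0.1496 0; 0 0 0 0.1496 0; 0 0 0 0.1496 0; 0 0 0 0.1496 0; 0 0 0 0.1496 0; 0 0 0 0.1496 0; 0 0 0 0.1496 0; 0 0 0 0.1496 0",
)

```text
time: 8.7
position: [586.2, -123.3, 297.9]
tool_rot: [[-0.111, 0.561, 0.82], [-0.986, 0.045, -0.164], [-0.128, -0.826, 0.548]]
ft_force: [-0.2, 0.2, 0.7]
grip_width: 42.9
```

```bash
python3 -c "
from h import *
go([556,-149,214])"
```

```text
t 8.7 p [ 586.2 -123.3  297.9] R [[-0.111, 0.561, 0.82], [-0.986, 0.045, -0.164], [-0.128, -0.826, 0.548]] f [-0.2  0.2  0.7] q [ 0.196  0.228  0.     2.24  -1.032  0.18   1.024] w 42.9
tool delta [ 39.5  51.2 -66.5]
```

Emit:
jog_arm(
  commands="0 0 0 0.1496 0; 0 0 0 0.1496 0; 0 0 0 0.1496 0; 0 0 0 0.1496 0; 0 0 0 0.1496 0; 0 0 0 0.1496 0; 0 0 0 0.1496 0; 0 0 0 0.1496 0; 0 0 0 0.1496 0;0 0 0 0 0",
)

```text
time: 9.7
position: [586.1, -123.4, 297.7]
tool_rot: [[-0.824, 0.561, 0.077], [-0.063, 0.045, -0.997], [-0.563, -0.827, -0.001]]
ft_force: [-0.0, -0.6, -0.6]
grip_width: 42.8
```

```bash
python3 -c "
from h import *
go([556,-149,214])"
```

```text
t 9.7 p [ 586.1 -123.4  297.7] R [[-0.824, 0.561, 0.077], [-0.063, 0.045, -0.997], [-0.563, -0.827, -0.001]] f [-0.  -0.6 -0.6] q [ 0.192  0.228  0.006  2.24  -1.038  0.181 -0.312] w 42.8
tool delta [73.5 51.2 23.3]
```

```bash
cat > fk.py <<'E'
import numpy as np
from scipy.spatial.transform import Rotation as Ro
import itertools
D=[([188.2,699.65,230.4],[-1.385,.6,-.003,1.6,.002,.943,-.08],[[.966,0,.26],[-.26,-.002,.966],[0,-1,-.002]]),
([641.9,206.3,519.9],[-0.499,0.366,0.164,1.305,-0.059,1.475,1.304],[[0.997,0,-0.073],[0.073,0,0.997],[0,-1,0]]),
([873.3,74.2,574.4],[-0.208,0.76,0.243,0.489,-0.176,1.86,1.556],[[0.996,0.042,-0.073],[0.073,0.003,0.997],[0.042,-0.999,0]]),
([867.7,71.1,759.2],[-0.21,0.682,0.407,0.243,-0.319,1.862,1.556],[[0.93,0.36,-0.074],[0.068,0.03,0.997],[0.361,-0.932,0.004]]),
([773.8,62.5,881.5],[-0.248,0.505,0.399,0.293,-0.269,1.862,1.557],[[0.877,0.476,-0.075],[0.063,0.04,0.997],[0.477,-0.879,0.005]]),
([633.9,-72.2,474.2],[-0.496,0.07,0.621,1.954,-0.296,0.546,1.959],[[0.817,0.572,-0.072],[0.054,0.048,0.997],[0.574,-0.819,0.008]]),
([582.6,-128.3,293.1],[0.363,0.24,-0.19,2.236,-0.817,0.142,2.615],[[0.828,0.555,-0.071],[0.057,0.042,0.997],[0.557,-0.83,0.003]]),
([586.2,-123.3,297.9],[0.196,0.228,0,2.24,-1.032,0.18,1.024],[[-0.111,0.561,0.82],[-0.986,0.045,-0.164],[-0.128,-0.826,0.548]]),
([586.1,-123.4,297.7],[0.192,0.228,0.006,2.24,-1.038,0.181,-0.312],[[-0.824,0.561,0.077],[-0.063,0.045,-0.997],[-0.563,-0.827,-0.001]])]
def mats(q,s):
    M=np.eye(3);out=[]
    for i in range(7):
        ax='z' if i%2==0 else 'y'
        M=M@Ro.from_euler(ax,s[i]*q[i]).as_matrix();out.append(M)
    return out
def best():
    r=[]
    for s in itertools.product([1,-1],repeat=7):
        Es=[mats(q,s)[6] for _,q,_ in D]
        # R = C0 * E * C1 ; C0 = rotation about z (unknown), try C1 from each
        for off in (0,np.pi/2,np.pi,-np.pi/2):
            C0=Ro.from_euler('z',off).as_matrix()
            C=sum((C0@E).T@np.array(R) for E,(_,_,R) in zip(Es,D))
            U,_,V=np.linalg.svd(C);C1=U@np.diag([1,1,np.linalg.det(U@V)])@V
            e=np.mean([np.linalg.norm(C0@E@C1-np.array(R)) for E,(_,_,R) in zip(Es,D)])
            r.append((e,s,off,C0,C1))
    return min(r,key=lambda t:t[0])
e,s,off,C0,C1=best()
A=[];b=[]
for p,q,_ in D:
    m=mats(q,s);A.append(np.hstack([np.eye(3)]+[C0@m[k] for k in (1,3,6)]+[C0@m[0]]));b+=p
A=np.vstack(A);V,res,rk,sv=np.linalg.lstsq(A,np.array(b),rcond=1e-3)
def fk(q):
    m=mats(q,s);return np.hstack([np.eye(3)]+[C0@m[k] for k in (1,3,6)]+[C0@m[0]])@V, C0@m[6]@C1
if __name__=='__main__':
    print(e,s,off);print(np.round(C1,2));print(np.round(V.reshape(-1,3),1));print('resid',np.round(A@V-b,1).reshape(-1,3))
E
python3 fk.py
```

```text
0.001281317211116093 (-1, -1, -1, -1, -1, -1, -1) 3.141592653589793
[[-0. -0.  1.]
 [ 1.  0.  0.]
 [-0.  1.  0.]]
[[-3.000e-01  4.000e-01  1.422e+02]
 [-1.000e-01  1.500e+01  6.461e+02]
 [-1.000e-01  2.690e+01  4.421e+02]
 [-1.000e-01  4.000e-01  3.269e+02]
 [-2.000e-01  1.500e+01  1.422e+02]]
resid [[-0.   0.  -0.1]
 [ 0.   0.1  0.1]
 [ 0.   0.2  0. ]
 [-0.1 -0.4  0.3]
 [ 0.1  0.2 -0.4]
 [ 0.  -0.2 -0. ]
 [ 0.2  0.1 -0.1]
 [-0.1  0.  -0. ]
 [-0.1 -0.1  0.2]]
```

```bash
cat > ik.py <<'E'
from fk import *
from scipy.optimize import least_squares
lo=np.array([-2.57,-.35,-1.29,.11,-1.05,.11,-2.63]);hi=np.array([2.57,1.97,1.29,2.56,4.19,1.86,2.63])
def tool(tilt,yaw=0.073,flip=1):
    c,s_=np.cos(yaw),np.sin(yaw)
    X=np.array([c,s_,0]);Y=np.array([-s_,c,0]);y=np.sin(tilt)*X-np.cos(tilt)*np.array([0,0,1])
    z=flip*Y;return np.c_[np.cross(y,z),y,z]
def ik(p,R,seed):
    def f(q):
        P,Q=fk(q);return np.r_[(P-p)/300,(Q-R).ravel()]
    return least_squares(f,np.clip(seed,lo+1e-3,hi-1e-3),bounds=(lo,hi),xtol=1e-12,ftol=1e-12)
E
cat > t1.py <<'E'
from ik import *
rng=np.random.default_rng(0)
for tilt in (35,30,25,20):
  for name,p in (('pre',[556,-149,214]),('grasp',[630.5,-142.8,108]),('out',[594,-145,160])):
    for fl in (1,-1):
      R=tool(np.radians(tilt),flip=fl);ok=[]
      for k in range(25):
        r=ik(np.array(p),R,rng.uniform(lo,hi))
        if r.cost<1e-6: ok.append(r.x)
      ok.sort(key=lambda q:-np.min(np.r_[q-lo,hi-q]))
      print(tilt,name,fl,len(ok),[np.round(q,2).tolist() for q in ok[:2]], 'j5~0:',[np.round(q,2).tolist() for q in ok if abs(q[4])<1.2][:1])
E
python3 t1.py
```

```text
35 pre 1 13 [[1.0, 0.52, -0.99, 2.34, 2.01, 0.3, -0.09], [0.92, 0.48, -0.88, 2.35, 2.17, 0.24, -0.26]] j5~0: []
35 pre -1 14 [[0.19, 0.36, 0.11, 2.39, 4.05, 0.3, 0.96], [0.41, 0.36, -0.18, 2.37, 3.78, 0.21, 1.24]] j5~0: []
35 grasp 1 19 [[0.87, 0.83, -1.0, 2.27, 2.18, 0.57, -0.17], [0.86, 0.82, -0.97, 2.27, 2.2, 0.56, -0.2]] j5~0: []
35 grasp -1 9 [[0.39, 0.63, -0.25, 2.3, 3.22, 0.36, 1.8], [0.56, 0.66, -0.49, 2.29, 2.83, 0.36, 2.22]] j5~0: []
35 out 1 14 [[0.89, 0.66, -0.94, 2.32, 2.18, 0.42, -0.23], [0.87, 0.65, -0.91, 2.32, 2.21, 0.41, -0.27]] j5~0: []
35 out -1 8 [[0.32, 0.5, -0.1, 2.35, 3.56, 0.32, 1.44], [0.32, 0.5, -0.12, 2.35, 3.55, 0.32, 1.46]] j5~0: []
30 pre 1 16 [[0.93, 0.48, -0.92, 2.28, 1.51, 0.25, 0.37], [0.93, 0.48, -0.91, 2.28, 1.52, 0.25, 0.37]] j5~0: []
30 pre -1 0 [] j5~0: []
30 grasp 1 16 [[0.79, 0.75, -0.87, 2.22, 1.99, 0.44, -0.05], [0.85, 0.8, -0.99, 2.22, 1.92, 0.53, 0.05]] j5~0: []
30 grasp -1 11 [[0.0, 0.63, 0.3, 2.27, 4.03, 0.4, 0.91], [-0.01, 0.63, 0.32, 2.27, 4.05, 0.41, 0.89]] j5~0: []
30 out 1 16 [[0.9, 0.66, -0.99, 2.26, 1.79, 0.42, 0.13], [0.93, 0.69
[... 1145 characters left out ...]
17, 0.79, 0.4, -2.08]] j5~0: [[0.93, 0.52, -0.99, 2.16, 0.92, 0.48, -2.21]]
20 grasp 1 15 [[0.76, 0.75, -0.89, 2.1, 1.36, 0.5, 0.54], [0.76, 0.75, -0.88, 2.1, 1.35, 0.49, 0.55]] j5~0: [[0.55, 0.64, -0.54, 2.11, 1.16, 0.25, 0.69]]
20 grasp -1 15 [[0.58, 0.65, -0.58, 2.11, 1.2, 0.28, -2.48], [0.66, 0.69, -0.71, 2.11, 1.28, 0.37, -2.55]] j5~0: [[0.58, 0.65, -0.58, 2.11, 1.2, 0.28, -2.48]]
20 out 1 15 [[0.83, 0.64, -0.93, 2.14, 1.17, 0.48, 0.7], [0.82, 0.63, -0.91, 2.14, 1.16, 0.46, 0.71]] j5~0: [[0.83, 0.64, -0.93, 2.14, 1.17, 0.48, 0.7]]
20 out -1 15 [[0.62, 0.54, -0.59, 2.15, 0.88, 0.28, -2.18], [0.59, 0.53, -0.55, 2.15, 0.83, 0.26, -2.13]] j5~0: [[0.62, 0.54, -0.59, 2.15, 0.88, 0.28, -2.18]]
```

```bash
cat > sim.py <<'E'
from ik import *
vmax=np.array([2.22,2.22,3.01,3.01,3.14,3.14,3.14])*.7
def jac(q):
    P,R=fk(q);J=np.zeros((6,7));h=1e-5
    for i in range(7):
        d=q.copy();d[i]+=h;p2,R2=fk(d);J[:3,i]=(p2-P)/h/1000;J[3:,i]=Ro.from_matrix(R2@R.T).as_rotvec()/h
    return P,R,J
def solve(q,p,R,lam=0.02,it=60,null=0.0,q0=None,w=1.0):
    q=q.copy()
    for _ in range(it):
        P,Q,J=jac(q);e=np.r_[(p-P)/1000,Ro.from_matrix(R@Q.T).as_rotvec()*w];J[3:]*=w
        if np.linalg.norm(e)<1e-5 and null==0:break
        free=np.ones(7,bool)
        for _k in range(4):
            Jf=J[:,free];JJ=Jf.T@np.linalg.inv(Jf@Jf.T+lam**2*np.eye(6));d=np.zeros(7);d[free]=JJ@e
            if null: d[free]+=null*((np.eye(free.sum())-JJ@Jf)@(q0-q)[free])
            bad=free&(((q+d>hi)&(d>0)&(q>=hi-1e-6))|((q+d<lo)&(d<0)&(q<=lo+1e-6)))
            if not bad.any():break
            free&=~bad
        q=np.clip(q+np.clip(d,-.3,.3),lo,hi)
    return q
def run(q,rows,**k):
    q=np.array(q,float)
    p,R=fk(q)
    for r in rows:
        tp=p+R@np.array(r[:3]);tR=R@Ro.from_rotvec([0,r[3],0]).as_matrix()
        qn=solve(q,tp,tR,**k)
        sc=min(1,np.min(vmax*.1/np.maximum(np.abs(qn-q),1e-9)))
        q=q+sc*(qn-q)
        p,R=fk(q)
    return q
H=[([[0,-50,0,-.112]]*3+[[0,-50,0,0]]+[[0,0,-50,0]]*2+[[47,-10,-48,0]]*12,[-0.499,0.366,0.164,1.305,-0.059,1.475,1.304]),
([[20,-10,-40,0]]*3+[[20,-10,-30,0]]+[[40,-10,0,0]]*4,[-0.208,0.76,0.243,0.489,-0.176,1.86,1.556]),
([[0,-30,0,0]]*4+[[0]*4],[-0.227,0.636,0.252,0.535,-0.162,1.862,1.556]),
([[30,-30,0,0]]*8+[[0]*4],[-0.21,0.682,0.407,0.243,-0.319,1.862,1.556]),
([[10,-35,0,0]]*6+[[0]*4],[-0.248,0.505,0.399,0.293,-0.269,1.862,1.557]),
([[30,-30,0,0]]*4+[[0]*4],[-0.24,0.503,0.52,0.182,-0.392,1.862,1.554]),
([[-35,27,-12,0]]*12,[-0.496,0.07,0.621,1.954,-0.296,0.546,1.959]),
([[-31,23,-10,0]]*4+[[-31,23,-11,0]]*2+[[-31,26,-11,0],[0]*4],[0.363,0.24,-0.19,2.236,-0.817,0.142,2.615]),
([[0,0,0,.1496]]*12,[0.196,0.228,0,2.24,-1.032,0.18,1.024]),
([[0,0,0,.1496]]*9+[[0]*4],[0.192,0.228,0.006,2.24,-1.038,0.181,-0.312])]
Q0=[-1.385,.599,-.003,1.599,.002,.943,-.08]
if __name__=='__main__':
    for k in (dict(lam=.01),dict(lam=.05),dict(lam=.02,null=.05,q0=np.array(Q0)),dict(lam=.02,null=.05,q0=np.zeros(7))):
        q=Q0;print({a:b for a,b in k.items() if a!='q0'})
        for rows,t in H:
            q2=run(q,rows,**k);print(np.round(q2,2).tolist(),np.round(t,2).tolist());q=t
E
python3 sim.py
```

```text
{'lam': 0.01}
[-0.24, 0.6, 0.21, 0.85, -0.12, 1.7, 1.56] [-0.5, 0.37, 0.16, 1.3, -0.06, 1.48, 1.3]
[-0.45, 0.76, 0.31, 0.48, -0.31, 1.86, 1.78] [-0.21, 0.76, 0.24, 0.49, -0.18, 1.86, 1.56]
[0.05, 0.57, 0.16, 0.4, -0.05, 1.86, 1.24] [-0.23, 0.64, 0.25, 0.54, -0.16, 1.86, 1.56]
[-0.16, 0.34, 0.04, 0.44, 0.0, 1.86, 1.41] [-0.21, 0.68, 0.41, 0.24, -0.32, 1.86, 1.56]
[-0.15, 0.45, 0.24, 0.28, -0.12, 1.86, 1.44] [-0.25, 0.5, 0.4, 0.29, -0.27, 1.86, 1.56]
[-0.21, 0.44, 0.31, 0.23, -0.15, 1.86, 1.5] [-0.24, 0.5, 0.52, 0.18, -0.39, 1.86, 1.55]
[-0.48, 0.07, 0.61, 1.95, -0.29, 0.55, 1.95] [-0.5, 0.07, 0.62, 1.95, -0.3, 0.55, 1.96]
[0.36, 0.23, -0.19, 2.23, -0.82, 0.14, 2.61] [0.36, 0.24, -0.19, 2.24, -0.82, 0.14, 2.62]
[0.2, 0.23, 0.01, 2.24, -1.05, 0.18, 1.05] [0.2, 0.23, 0.0, 2.24, -1.03, 0.18, 1.02]
[0.18, 0.23, 0.03, 2.24, -1.05, 0.19, -0.3] [0.19, 0.23, 0.01, 2.24, -1.04, 0.18, -0.31]
{'lam': 0.05}
[-0.24, 0.6, 0.21, 0.85, -0.12, 1.7, 1.56] [-0.5, 0.37, 0.16, 1.3, -0.06, 1.48, 1.3]
[-0.21, 0.75, 0.24, 0.52, -0.17, 1.86, 1.56] [-0.21, 0.76, 0.24, 0.49, -0.18, 1.86, 1.56]
[-0.23, 0.64, 0.25
[... 1812 characters left out ...]
, 0.63, 0.01, 0.57, -0.0, 1.86, 1.49] [-0.23, 0.64, 0.25, 0.54, -0.16, 1.86, 1.56]
[-0.19, 0.64, 0.04, 0.38, -0.05, 1.86, 1.52] [-0.21, 0.68, 0.41, 0.24, -0.32, 1.86, 1.56]
[-0.2, 0.48, 0.12, 0.38, -0.05, 1.86, 1.51] [-0.25, 0.5, 0.4, 0.29, -0.27, 1.86, 1.56]
[-0.21, 0.46, 0.19, 0.27, -0.1, 1.86, 1.52] [-0.24, 0.5, 0.52, 0.18, -0.39, 1.86, 1.55]
[0.29, 0.09, -0.22, 1.87, -0.18, 0.61, 1.76] [-0.5, 0.07, 0.62, 1.95, -0.3, 0.55, 1.96]
[0.63, 0.2, -0.59, 2.08, 0.18, 0.34, 1.56] [0.36, 0.24, -0.19, 2.24, -0.82, 0.14, 2.62]
[0.65, 0.29, -0.56, 2.22, 0.11, 0.16, 0.58] [0.2, 0.23, 0.0, 2.24, -1.03, 0.18, 1.02]
[0.37, 0.24, -0.21, 2.23, -0.61, 0.15, -0.38] [0.19, 0.23, 0.01, 2.24, -1.04, 0.18, -0.31]
```

```bash
cat > t2.py <<'E'
from sim import *
np.set_printoptions(suppress=True)
def rows_to(q,X,n,R=None):
    p,Rr=fk(q);d=Rr.T@(np.array(X)-p)
    return [list(d/n)+[0]]*n
def rep(n,q):
    p,R=fk(q);print(n,np.round(q,2),np.round(p,0),'tilt',np.round(np.degrees(np.arcsin(np.hypot(*R[:2,1]))),1),'az',np.round(np.arctan2(R[1,1],R[0,1]),3),'z',np.round(R[:,2],3))
q0=np.array([0.192,0.228,0.006,2.24,-1.038,0.181,-0.312])
for lam in (.02,.04):
  for up in (0,30,60):
    q=q0
    q=run(q,[[0,-up/2,0,0]]*2,lam=lam)
    q=run(q,[[0,0,0,-.1496]]*21,lam=lam);rep(f'{lam} {up} turned',q)
    for nm,X in (('pre',[560,-149,208]),('grasp',[630.5,-142.8,108]),('out',[594,-145,160])):
        for k in range(8): q=run(q,rows_to(q,X,2) if k<6 else rows_to(q,X,1),lam=lam)
        rep(nm,q)
E
python3 t2.py
```

```text
0.02 0 turned [ 0.66  0.27 -0.57  2.21  0.14  0.11  1.67] [ 586. -124.  298.] tilt 34.3 az 0.08 z [-0.077  0.997  0.001]
pre [ 0.83  0.46 -0.8   2.31  1.81  0.22  0.07] [ 560. -149.  208.] tilt 31.2 az 0.023 z [-0.063  0.998 -0.024]
grasp [ 0.79  0.76 -0.89  2.24  2.04  0.5  -0.1 ] [ 631. -143.  108.] tilt 31.1 az 0.022 z [-0.064  0.998 -0.025]
out [ 0.83  0.62 -0.88  2.28  1.95  0.39 -0.05] [ 594. -145.  160.] tilt 31.1 az 0.022 z [-0.064  0.998 -0.025]
0.02 30 turned [ 0.76  0.22 -0.65  2.21 -0.01  0.17  1.82] [ 569. -125.  323.] tilt 34.3 az 0.079 z [-0.077  0.997  0.001]
pre [ 0.79  0.45 -0.78  2.32  1.85  0.27 -0.01] [ 560. -149.  208.] tilt 31.4 az -0.048 z [-0.039  0.998 -0.053]
grasp [ 0.74  0.75 -0.86  2.25  2.07  0.53 -0.16] [ 630. -143.  108.] tilt 31.3 az -0.048 z [-0.039  0.998 -0.053]
out [ 0.78  0.61 -0.85  2.29  1.98  0.42 -0.11] [ 594. -145.  160.] tilt 31.3 az -0.048 z [-0.039  0.998 -0.053]
0.02 60 turned [ 0.62  0.14 -0.45  2.21 -0.39  0.25  2.19] [ 552. -126.  347.] tilt 34.3 az 0.079 z [-0.077  0.997  0.001]
pre [ 0.6   0.38 -0.4   2.25 -0.73  0.11  2.63] [ 562.
[... 967 characters left out ...]
998 -0.051]
grasp [ 0.76  0.76 -0.88  2.25  2.05  0.54 -0.14] [ 631. -143.  108.] tilt 31.3 az -0.044 z [-0.041  0.998 -0.051]
out [ 0.8   0.61 -0.88  2.29  1.96  0.43 -0.09] [ 594. -145.  160.] tilt 31.3 az -0.044 z [-0.041  0.998 -0.051]
0.04 60 turned [ 0.64  0.14 -0.47  2.21 -0.38  0.25  2.18] [ 552. -126.  347.] tilt 34.3 az 0.079 z [-0.077  0.997  0.001]
pre [ 0.6   0.38 -0.4   2.25 -0.72  0.11  2.63] [ 562. -152.  216.] tilt 28.7 az 0.209 z [-0.107  0.993  0.056]
grasp [ 0.43  0.61 -0.27  2.12 -0.73  0.11  2.63] [ 633. -144.  112.] tilt 23.5 az 0.349 z [-0.122  0.988  0.097]
out [ 0.43  0.5  -0.22  2.17 -0.72  0.19  2.62] [ 594. -145.  160.] tilt 23.5 az 0.349 z [-0.122  0.988  0.097]
```

Emit:
jog_arm(
  commands="0 0 0 -0.1496 0; 0 0 0 -0.1496 0; 0 0 0 -0.1496 0; 0 0 0 -0.1496 0; 0 0 0 -0.1496 0; 0 0 0 -0.1496 0; 0 0 0 -0.1496 0; 0 0 0 -0.1496 0; 0 0 0 -0.1496 0; 0 0 0 -0.1496 0; 0 0 0 -0.1496 0",
)

```text
time: 10.8
position: [585.6, -124.3, 297.1]
tool_rot: [[0.149, 0.56, 0.815], [-0.988, 0.044, 0.15], [0.049, -0.827, 0.56]]
ft_force: [-0.1, -0.4, -0.5]
grip_width: 42.6
```

Emit:
jog_arm(
  commands="0 0 0 -0.1496 0; 0 0 0 -0.1496 0; 0 0 0 -0.1496 0; 0 0 0 -0.1496 0; 0 0 0 -0.1496 0; 0 0 0 -0.1496 0; 0 0 0 -0.1496 0; 0 0 0 -0.1496 0; 0 0 0 -0.1496 0; 0 0 0 -0.1496 0; 0 0 0 0 0",
)

```text
time: 11.9
position: [585.6, -124.6, 296.8]
tool_rot: [[0.824, 0.56, -0.083], [0.071, 0.043, 0.997], [0.561, -0.828, -0.004]]
ft_force: [-0.0, 0.2, -0.5]
grip_width: 42.7
```

```bash
python3 -c "
from h import *
go([560,-149,208])"
```

```text
t 11.9 p [ 585.6 -124.6  296.8] R [[0.824, 0.56, -0.083], [0.071, 0.043, 0.997], [0.561, -0.828, -0.004]] f [-0.   0.2 -0.5] q [ 0.658  0.271 -0.564  2.216  0.132  0.112  1.682] w 42.7
tool delta [-72.7  58.1 -21.8]
```

```bash
cat > t3.py <<'E'
from t2 import *
print('----')
q0=np.array([0.658,0.271,-0.564,2.216,0.132,0.112,1.682])
for n in (3,6,12):
    q=run(q0,[[-72/n,58/n,-22/n,0]]*n,lam=.03);rep(n,q)
E
python3 t3.py | sed -n '/----/,$p'
```

```text
----
3 [ 0.73  0.32 -0.65  2.24  0.79  0.11  1.05] [ 574. -135.  270.] tilt 32.6 az 0.051 z [-0.076  0.997 -0.016]
6 [ 0.8   0.37 -0.74  2.27  1.45  0.12  0.41] [ 569. -140.  249.] tilt 33.1 az 0.059 z [-0.078  0.997 -0.012]
12 [ 0.97  0.51 -0.97  2.32  1.9   0.28  0.02] [ 561. -148.  214.] tilt 33.9 az 0.075 z [-0.082  0.997 -0.005]
```

Small steps are best.

Emit:
jog_arm(
  commands="-6 4.8 -1.8 0 0; -6 4.8 -1.8 0 0; -6 4.8 -1.8 0 0; -6 4.8 -1.8 0 0; -6 4.8 -1.8 0 0; -6 4.8 -1.8 0 0; -6 4.8 -1.8 0 0; -6 4.8 -1.8 0 0; -6 4.8 -1.8 0 0; -6 4.8 -1.8 0 0; -6 4.8 -1.8 0 0; -6 4.8 -1.8 0 0",
)

```text
time: 13.1
position: [560.3, -148.0, 213.1]
tool_rot: [[0.829, 0.555, -0.075], [0.062, 0.042, 0.997], [0.556, -0.831, 0.0]]
ft_force: [-0.8, -0.6, 0.1]
grip_width: 43.0
```

```bash
python3 -c "
from h import *
go([560,-149,208])
for n in ['wrist','top']:
    cv2.imwrite(f'pics/{n}2.png',camera(n)[:,:,::-1])
p=P('wrist');h=np.array([624.2,-143.3,117]);print(proj(p,h),proj(p,h+24*np.array([-.572,-.042,.819])))
"
```

```text
t 13.1 p [ 560.3 -148.   213.1] R [[0.829, 0.555, -0.075], [0.062, 0.042, 0.997], [0.556, -0.831, 0.0]] f [-0.8 -0.6  0.1] q [ 0.97   0.51  -0.966  2.322  1.91   0.28  -0.   ] w 43.0
tool delta [-3.1  4.  -1. ]
[318.97448144 196.63386117] [319.04557137 204.21217752]
```

View pics/wrist2.png

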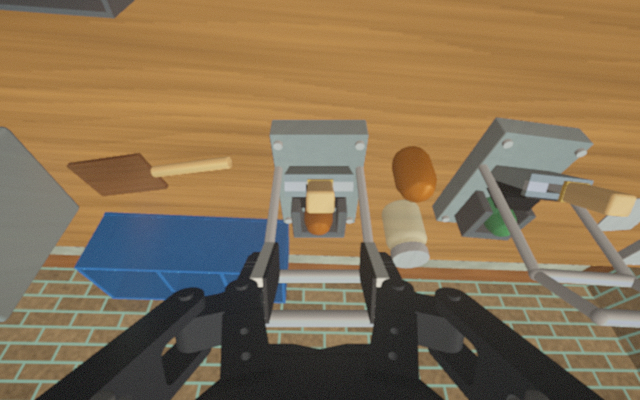

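View pics/top2.png

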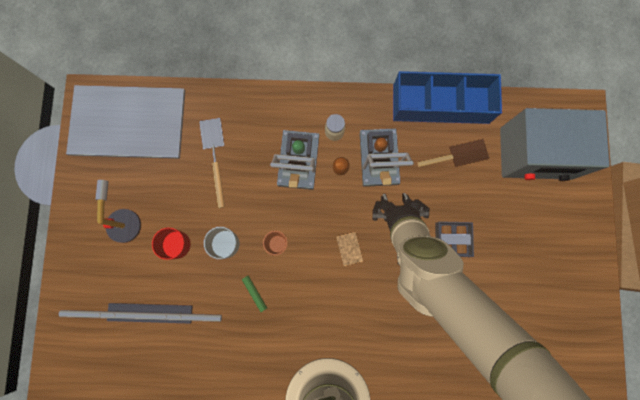

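Emit:
jog_arm(
  commands="0 13 0 0 0; 0 13 0 0 0; 0 13 0 0 0; 0 13 0 0 0; 0 13 0 0 0; 0 13 0 0 0; 0 13 0 0 0; 0 13 0 0 0; 0 10 0 0 0; 0 0 0 0 0",
)

```text
time: 14.2
position: [623.8, -142.8, 117.7]
tool_rot: [[0.829, 0.554, -0.076], [0.063, 0.044, 0.997], [0.556, -0.831, 0.001]]
ft_force: [-0.4, 0.3, 0.1]
grip_width: 42.9
```

```bash
python3 -c "
from h import *
go([630.5,-142.8,108])
for n in ['wrist','side']:
    cv2.imwrite(f'pics/{n}3.png',camera(n)[:,:,::-1])
s=cv2.imread('pics/side3.png');cv2.imwrite('pics/sz3.png',cv2.resize(s[190:325,310:440],None,fx=4.4,fy=4.4,interpolation=cv2.INTER_CUBIC))
"
```

```text
t 14.2 p [ 623.8 -142.8  117.7] R [[0.829, 0.554, -0.076], [0.063, 0.044, 0.997], [0.556, -0.831, 0.001]] f [-0.4  0.3  0.1] q [ 0.881  0.801 -1.002  2.269  2.104  0.542 -0.114] w 42.9
tool delta [ 0.1 11.8 -0.5]
```

View pics/wrist3.png

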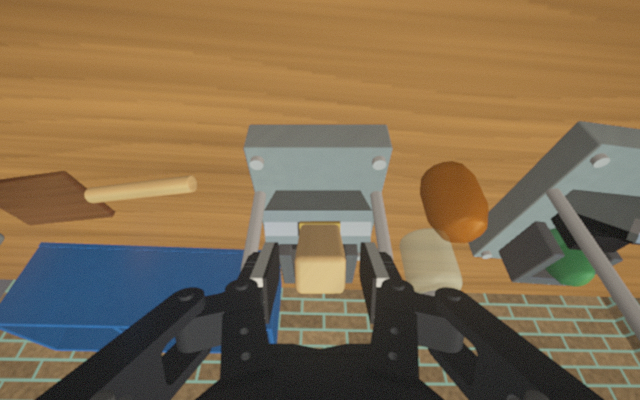

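View pics/sz3.png

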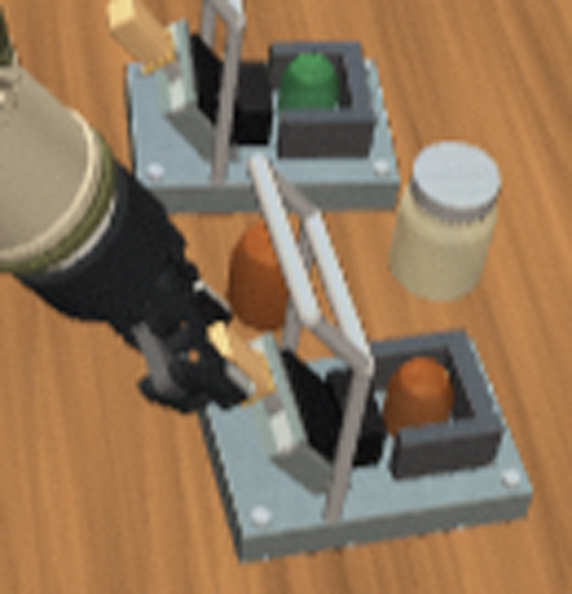

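Emit:
jog_arm(
  commands="0 6 0 0 0; 0 6 0 0 0; 0 0 0 0 -1; 0 0 0 0 -1; 0 0 0 0 -1; 0 0 0 0 -1; 0 0 0 0 -1",
  grip_force=70,
)

```text
time: 15.0
position: [629.9, -142.6, 108.8]
tool_rot: [[0.828, 0.555, -0.076], [0.063, 0.043, 0.997], [0.557, -0.831, 0.001]]
ft_force: [1.8, 0.5, -4.3]
grip_width: 23.4
```

```bash
python3 -c "
from h import *
go([630.5,-142.8,108])
for n in ['wrist']:
    cv2.imwrite(f'pics/{n}4.png',camera(n)[:,:,::-1])
"
```

```text
t 15.0 p [ 629.9 -142.6  108.8] R [[0.828, 0.555, -0.076], [0.063, 0.043, 0.997], [0.557, -0.831, 0.001]] f [ 1.8  0.5 -4.3] q [ 0.873  0.824 -1.     2.262  2.12   0.559 -0.119] w 23.4
tool delta [ 0.   1.  -0.2]
```

View pics/wrist4.png

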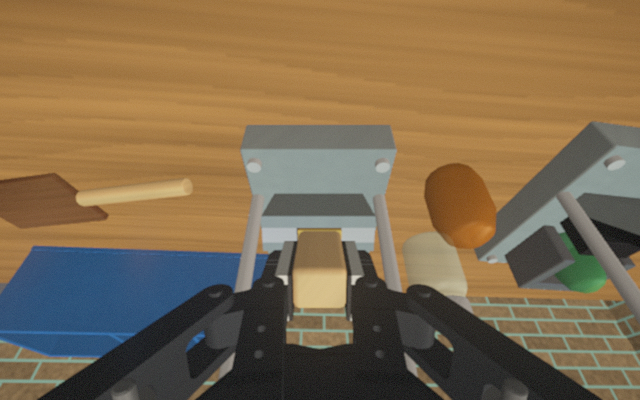

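Emit:
jog_arm(
  commands="0 -0.5 2 0 -1; 0 -0.5 2 0 -1; 0 -0.5 2 0 -1; 0 -0.5 0.5 0 -1; 0 0 0 0 -1",
)

```text
time: 15.55
position: [628.2, -136.3, 110.6]
tool_rot: [[0.828, 0.555, -0.076], [0.063, 0.043, 0.997], [0.557, -0.831, 0.001]]
ft_force: [-1.0, -2.0, 0.0]
grip_width: 23.3
```

Emit:
jog_arm(
  commands="0 -1 0 0 -1; 0 -1 0 0 -1; 0 -1 0 0 -1; 0 0 0 0 -1",
)

```text
time: 15.95
position: [627.6, -136.2, 111.5]
tool_rot: [[0.829, 0.554, -0.076], [0.061, 0.045, 0.997], [0.556, -0.831, 0.004]]
ft_force: [17.8, 3.4, -30.2]
grip_width: 22.9
```

Emit:
jog_arm(
  commands="0 2 0 0 -1; 0 0 -3 0 -1; 0 0 -3 0 -1; 0 0 -3 0 -1; 0 0 -2 0 -1; 0 0 -1.5 0 -1; 0 0 0 0 -1",
)

```text
time: 16.65
position: [628.4, -144.3, 111.3]
tool_rot: [[0.828, 0.554, -0.084], [0.065, 0.052, 0.996], [0.557, -0.831, 0.007]]
ft_force: [6.2, 10.1, -11.8]
grip_width: 22.9
```

Emit:
jog_arm(
  commands="0 -1 0 0 -1; 0 -1 0 0 -1; 0 -1 0 0 -1; 0 -1 0 0 -1; 0 0 0 0 -1",
)

```text
time: 17.15
position: [627.7, -144.5, 112.4]
tool_rot: [[0.829, 0.553, -0.082], [0.063, 0.054, 0.997], [0.555, -0.831, 0.01]]
ft_force: [35.3, 18.0, -54.8]
grip_width: 22.8
```

Emit:
jog_arm(
  commands="0 2 0 0 -1; 0 2 0 0 -1; 0 2 0 0 -1; 0 0 0 0 -1",
)

```text
time: 17.55
position: [629.7, -148.3, 109.8]
tool_rot: [[0.828, 0.555, -0.077], [0.063, 0.044, 0.997], [0.557, -0.831, 0.001]]
ft_force: [0.2, 2.4, -3.0]
grip_width: 22.7
```

Emit:
jog_arm(
  commands="0 0 -1.5 0 -1; 0 0 -1.5 0 -1; 0 0 -1.5 0 -1; 0 0 0 0 -1",
)

```text
time: 17.95
position: [630.0, -152.8, 109.9]
tool_rot: [[0.828, 0.555, -0.077], [0.063, 0.044, 0.997], [0.557, -0.831, 0.002]]
ft_force: [-1.9, 3.9, -1.5]
grip_width: 22.8
```

```bash
cat >> h.py <<'E'
def rel():
    s=get_state();R=np.array(s['tool_rot']);d=s['position']-np.array([630.5,-142.8,108])
    sl=np.array([-.572,-.042,.819]);Y=np.array([-.073,.997,0]);N=np.cross(Y,sl)
    print('t',round(s['time'],2),'up %.1f side(+y) %.1f norm %.1f'%(d@sl,d@Y,d@N),'F up %.1f side %.1f norm %.1f'%tuple(np.array(s['ft_force'])@np.c_[sl,Y,N]),'M',np.round(s['moment'],2),'w',np.round(s['grip_width'],1),'R',np.round(R[:,1:],3).T.tolist())
E
python3 -c "
from h import *
rel()"
```

```text
t 17.95 up 2.3 side(+y) -10.0 norm 0.1 F up -0.3 side 4.0 norm -2.2 M [0.8  1.17 0.59] w 22.8 R [[0.555, 0.044, -0.831], [-0.077, 0.997, 0.002]]
```

Emit:
jog_arm(
  commands="0 0 2 0 -1; 0 0 1 0 -1; 0 -1.5 0 0 -1; 0 -1.5 0 0 -1; 0 -1.5 0 0 -1; 0 0 0 0 -1",
)

```text
time: 18.55
position: [627.4, -150.6, 113.6]
tool_rot: [[0.828, 0.555, -0.076], [0.063, 0.043, 0.997], [0.557, -0.831, 0.001]]
ft_force: [-2.3, -1.3, -1.7]
grip_width: 22.7
```

```bash
python3 -c "
from h import *
rel()"
```

```text
t 18.55 up 6.7 side(+y) -7.6 norm 0.2 F up -0.0 side -1.1 norm -2.9 M [-0.27  1.16 -0.17] w 22.7 R [[0.555, 0.043, -0.831], [-0.076, 0.997, 0.001]]
```

Emit:
jog_arm(
  commands="0 -1.5 0 0 -1; 0 -1.5 0 0 -1; 0 -1.5 0 0 -1; 0 -1.5 0 0 -1; 0 -1.5 0 0 -1; 0 0 0 0 -1",
)

```text
time: 19.15
position: [623.1, -150.7, 119.8]
tool_rot: [[0.828, 0.555, -0.076], [0.063, 0.043, 0.997], [0.557, -0.831, 0.001]]
ft_force: [-2.6, -0.1, -1.8]
grip_width: 23.0
```

```bash
python3 -c "
from h import *
rel()
cv2.imwrite('pics/w5.png',camera('wrist')[:,:,::-1])"
```

```text
t 19.15 up 14.3 side(+y) -7.3 norm 0.3 F up -0.0 side 0.1 norm -3.2 M [-0.06  1.42  0.03] w 23.0 R [[0.555, 0.043, -0.831], [-0.076, 0.997, 0.001]]
```

View pics/w5.png

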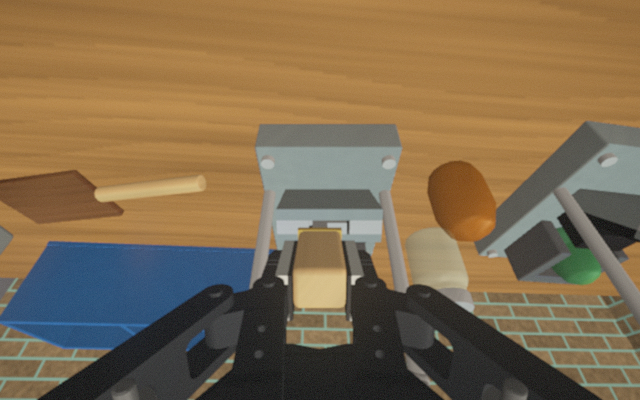

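Emit:
jog_arm(
  commands="0 -1.5 0 0 -1; 0 -1.5 0 0 -1; 0 -1 0 0 -1; 0 0 0 0 -1; 0 0 2 0 -1; 0 0 2 0 -1; 0 0 2 0 -1; 0 0 2 0 -1; 0 0 2 0 -1; 0 0 2 0 -1; 0 0 1.5 0 -1; 0 0 0 0 -1",
)

```text
time: 20.4
position: [620.1, -137.0, 123.1]
tool_rot: [[0.828, 0.555, -0.077], [0.063, 0.044, 0.997], [0.557, -0.831, 0.001]]
ft_force: [-2.6, -0.2, -2.8]
grip_width: 22.8
```

```bash
python3 -c "
from h import *
rel()"
```

```text
t 20.4 up 18.0 side(+y) 6.5 norm 0.5 F up -0.9 side 0.0 norm -3.7 M [-0.27  1.55 -0.11] w 22.8 R [[0.555, 0.044, -0.831], [-0.077, 0.997, 0.001]]
```

Emit:
jog_arm(
  commands="-0.3 -1.5 0 0 -1; -0.2 -1.5 0 0 -1; 0 -1.5 0 0 -1; 0 -1.5 0 0 -1; 0 0 0 0 -1",
)

```text
time: 20.9
position: [616.3, -137.7, 128.1]
tool_rot: [[0.828, 0.556, -0.076], [0.063, 0.043, 0.997], [0.557, -0.83, 0.001]]
ft_force: [-2.4, 0.5, -1.1]
grip_width: 22.9
```

Emit:
jog_arm(
  commands="0 -1.5 0 0 -1; 0 -1.5 0 0 -1; -0.1 -1.5 0 0 -1; 0 -1.5 0 0 -1; -0.1 -1.5 0 0 -1; 0 -1.5 0 0 -1; 0 0 0 0 -1",
)

```text
time: 21.6
position: [611.2, -138.2, 135.4]
tool_rot: [[0.828, 0.556, -0.076], [0.063, 0.043, 0.997], [0.557, -0.83, 0.001]]
ft_force: [-1.6, -1.1, -0.9]
grip_width: 22.9
```

```bash
python3 -c "
from h import *
rel()"
```

```text
t 21.6 up 33.3 side(+y) 6.0 norm 0.2 F up 0.2 side -1.0 norm -1.9 M [-0.14  1.23 -0.05] w 22.9 R [[0.556, 0.043, -0.83], [-0.076, 0.997, 0.001]]
```

Up 1 more, swap sides, then pull past the third barb.

Emit:
jog_arm(
  commands="0 -1 0 0 -1; 0 0 0 0 -1; 0 0 -2 0 -1; 0 0 -2 0 -1; 0 0 -2 0 -1; 0 0 -2 0 -1; 0 0 -2 0 -1; 0 0 -2 0 -1; 0 0 -0.8 0 -1; 0 0 0 0 -1",
)

```text
time: 22.6
position: [611.7, -151.3, 135.9]
tool_rot: [[0.828, 0.555, -0.076], [0.062, 0.043, 0.997], [0.557, -0.831, 0.001]]
ft_force: [-1.2, 1.4, -2.3]
grip_width: 23.1
```

Emit:
jog_arm(
  commands="0 -1.5 0 0 -1; 0 -1.5 0 0 -1; 0 -1.5 0 0 -1; 0 -1.5 0 0 -1; 0 0 0 0 -1",
)

```text
time: 23.1
position: [608.2, -151.6, 141.1]
tool_rot: [[0.828, 0.555, -0.076], [0.063, 0.042, 0.997], [0.557, -0.83, 0.0]]
ft_force: [-1.6, -0.2, -0.7]
grip_width: 22.9
```

```bash
python3 -c "
from h import *
rel()"
```

```text
t 23.1 up 40.3 side(+y) -7.2 norm 0.2 F up 0.3 side -0.1 norm -1.7 M [-0.25  1.19 -0.15] w 22.9 R [[0.555, 0.042, -0.83], [-0.076, 0.997, 0.0]]
```

Emit:
jog_arm(
  commands="0 -2 0 0 -1; 0 -2 0 0 -1; 0 -2 0 0 -1; 0 -2 0 0 -1; 0 -2 0 0 -1; 0 -2 0 0 -1; 0 0 0 0 -1",
)

```text
time: 23.8
position: [601.3, -151.7, 151.1]
tool_rot: [[0.828, 0.555, -0.076], [0.063, 0.043, 0.997], [0.557, -0.831, 0.001]]
ft_force: [-2.0, -0.4, -0.9]
grip_width: 22.7
```

Emit:
jog_arm(
  commands="0 -2 2 0 -1; 0 -2 2 0 -1; 0 -2 1 0 -1; 0 -2 0 0 -1; 0 -2 0 0 -1; -0.2 -2 0 0 -1; 0 -3 0 0 -1; 0 -3 0 0 -1; 0 -3 0 0 -1; 0 -3 0 0 -1; 0 0 0 0 -1",
)

```text
time: 24.9
position: [587.6, -147.9, 171.1]
tool_rot: [[0.828, 0.556, -0.076], [0.063, 0.043, 0.997], [0.557, -0.83, 0.0]]
ft_force: [-0.1, -0.2, -1.9]
grip_width: 22.9
```

```bash
python3 -c "
from h import *
rel();st()
for n in ['wrist','side']:
    cv2.imwrite(f'pics/{n}6.png',camera(n)[:,:,::-1])
s=cv2.imread('pics/side6.png');cv2.imwrite('pics/sz6.png',cv2.resize(s[190:325,310:440],None,fx=4.4,fy=4.4,interpolation=cv2.INTER_CUBIC))
"
```

```text
t 24.9 up 76.4 side(+y) -1.9 norm 0.9 F up -1.5 side -0.2 norm -1.2 M [-0.08  0.79  0.01] w 22.9 R [[0.556, 0.043, -0.83], [-0.076, 0.997, 0.0]]
t 24.9 p [ 587.6 -147.9  171.1] R [[0.828, 0.556, -0.076], [0.063, 0.043, 0.997], [0.557, -0.83, 0.0]] f [-0.1 -0.2 -1.9] q [ 0.942  0.652 -1.007  2.306  2.014  0.42  -0.07 ] w 22.9
```

View pics/sz6.png

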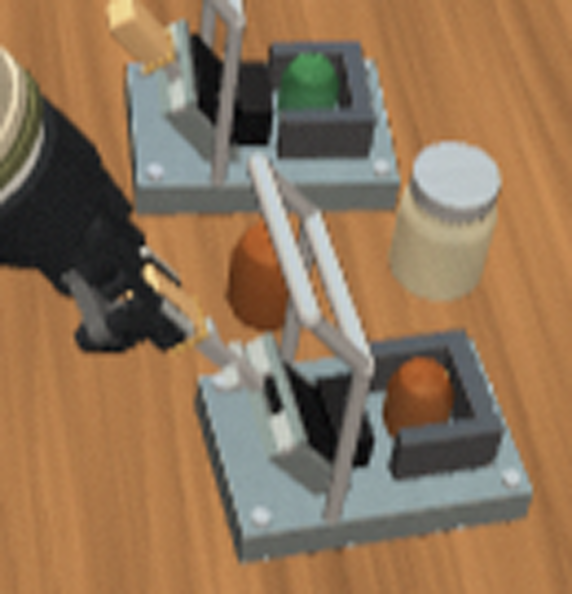

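View pics/wrist6.png

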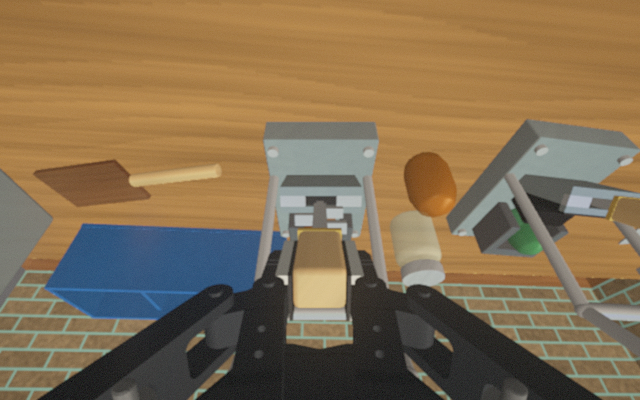

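```bash
cat > t4.py <<'E'
from sim import *
np.set_printoptions(suppress=True)
def rep(n,q):
    p,R=fk(q);print(n,np.round(q,2),np.round(p,0),'tilt',np.round(np.degrees(np.arcsin(np.hypot(*R[:2,1]))),1),'az',np.round(np.arctan2(R[1,1],R[0,1]),2))
def to(q,X,step=30,turn=0.,maxn=80):
    n=0
    for n in range(maxn):
        p,R=fk(q);d=np.array(X)-p;L=np.linalg.norm(d)
        if L<1 :break
        d=R.T@d*min(1,step/L);q=run(q,[list(d)+[turn]],lam=.03)
    return q,n
q0=np.array([0.942,0.652,-1.007,2.306,2.014,0.42,-0.07])
if __name__=='__main__':
  for st_ in (15,30):
   for up in (0,80,200):
    for turn in (0,.06,-.06):
      q,n=to(q0,[556,-151,218+up],st_);n0=n
      q,n1=to(q,[409,306,218+up],st_,turn)
      q,n2=to(q,[409,306,190],st_)
      rep((st_,up,turn,n0,n1,n2),q)
      q,n3=to(q,[409,306,82],st_);rep(n3,q)
E
python3 t4.py
```

```text
(15, 0, 0, 4, 32, 2) [-0.23  0.63 -1.2   2.43  1.53  1.12 -0.9 ] [409. 306. 190.] tilt 33.9 az 0.08
8 [-0.38  0.89 -1.08  2.51  1.77  1.29 -1.18] [409. 306.  82.] tilt 33.9 az 0.08
(15, 0, 0.06, 4, 36, 3) [-1.17  0.38  0.16  2.4   1.32  0.42 -2.62] [409. 306. 190.] tilt 30.1 az -0.07
30 [-1.37  0.68  0.52  2.38  1.3   0.11 -2.63] [409. 307.  83.] tilt 25.1 az -0.34
(15, 0, -0.06, 4, 32, 2) [-0.35  0.53 -0.99  2.43  1.55  0.96  1.01] [409. 306. 190.] tilt 33.9 az 0.08
8 [-0.46  0.81 -0.91  2.51  1.81  1.15  0.69] [409. 306.  82.] tilt 33.9 az 0.08
(15, 80, 0, 10, 32, 8) [-0.32  0.55 -1.04  2.43  1.54  1.   -0.91] [409. 306. 190.] tilt 33.9 az 0.07
8 [-0.44  0.83 -0.96  2.51  1.8   1.18 -1.22] [409. 306.  82.] tilt 33.9 az 0.07
(15, 80, 0.06, 10, 32, 9) [-1.2   0.38  0.2   2.42  1.42  0.38 -2.63] [409. 306. 190.] tilt 30.5 az -0.02
33 [-1.35  0.67  0.5   2.39  1.39  0.11 -2.63] [409. 307.  83.] tilt 24.6 az -0.32
(15, 80, -0.06, 10, 32, 8) [-0.26  0.6  -1.15  2.43  1.53  1.09  1.02] [409. 306. 190.] tilt 33.9 az 0.07
8 [-0.39  0.87 -1.04  2.51  1.78  1.25  0.73] [409. 306.  82.] tilt 3
[... 1536 characters left out ...]
  2.42  1.52  1.05  0.08] [409. 306. 190.] tilt 33.5 az 0.06
4 [-0.41  0.85 -1.01  2.5   1.77  1.22 -0.23] [409. 306.  82.] tilt 33.5 az 0.06
(30, 200, 0, 10, 18, 8) [-0.31  0.55 -1.04  2.41  1.51  0.98 -0.86] [409. 306. 190.] tilt 32.5 az 0.06
4 [-0.43  0.81 -0.95  2.49  1.78  1.15 -1.18] [409. 306.  82.] tilt 32.5 az 0.06
(30, 200, 0.06, 10, 19, 8) [-0.3   0.54 -1.04  2.41  1.5   0.97 -1.82] [409. 306. 190.] tilt 31.9 az 0.06
4 [-0.42  0.81 -0.95  2.49  1.77  1.13 -2.14] [409. 306.  82.] tilt 31.9 az 0.06
(30, 200, -0.06, 10, 17, 8) [-0.31  0.55 -1.05  2.42  1.51  0.99  0.11] [409. 306. 190.] tilt 33.0 az 0.06
4 [-0.43  0.82 -0.95  2.5   1.78  1.16 -0.2 ] [409. 306.  82.] tilt 33.0 az 0.06
```

Run:
```python
from h import *
t=cv2.imread('pics/top0.png');s=cv2.imread('pics/side0.png')
a=cv2.resize(t[218:268,190:250],None,fx=8,fy=8,interpolation=cv2.INTER_CUBIC)
b=cv2.resize(s[145:200,250:305],None,fx=7,fy=7,interpolation=cv2.INTER_CUBIC)
b=cv2.resize(b,(385,400))
cv2.imwrite('pics/pot.png',np.hstack([a,b]))
for nm,im,box,z in (('top',t,(218,268,195,248),80),('side',s,(145,200,250,305),80)):
    h=cv2.cvtColor(im,cv2.COLOR_BGR2HSV);m=np.zeros(h.shape[:2],np.uint8);r=box
    m[r[0]:r[1],r[2]:r[3]]=(h[r[0]:r[1],r[2]:r[3],1]<60)*255
    c=max(cv2.findContours(m,0,1)[0],key=cv2.contourArea);x,y,w,hh=cv2.boundingRect(c);print(nm,x,y,w,hh,cv2.fitEllipse(c))
    p=P(nm)
    if nm=='top':
        print(np.round([onz(p,u,v,80) for u,v in [(x-.5,y+hh/2),(x+w-.5,y+hh/2),(x+w/2,y-.5),(x+w/2,y+hh-.5)]],1))
```

```text
top 204 227 35 32 ((220.3990020751953, 242.66929626464844), (31.540136337280273, 34.32267761230469), 97.46920013427734)
[[432.3 358.9  80. ]
 [435.3 261.2  80. ]
 [480.  311.7  80. ]
 [391.  305.9  80. ]]
side 261 153 29 37 ((275.7443542480469, 170.64625549316406), (29.046926498413086, 37.88648986816406), 174.92958068847656)
```

View pics/pot.png

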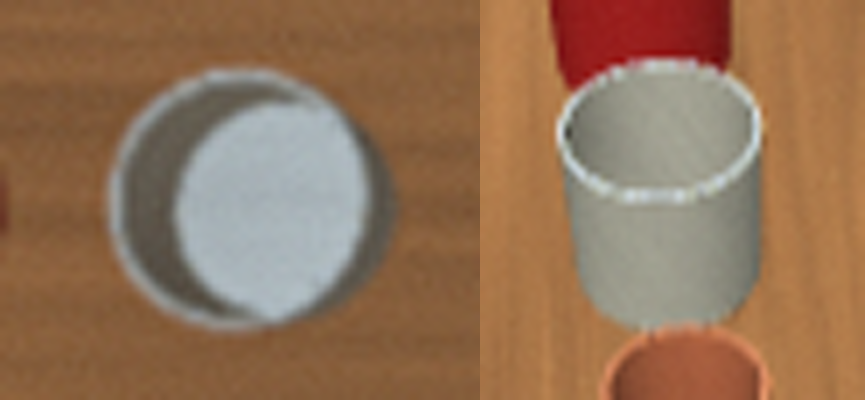

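Run:
```python
from h import *
p=P('top');q=P('side')
f=lambda x,y:(190+(x+.5)/8-.5,218+(y+.5)/8-.5)
for c in [(107,195),(372,200),(240,67),(240,328),(240,198)]: print('top',np.round(onz(p,*f(*c),80),1))
g=lambda x,y:(250+(x-480+.5)/7-.5,145+(y*385/400+.5)/7-.5)
for c in [(557,130),(763,130),(661,62),(661,198),(661,131)]: print('side',np.round(onz(q,*g(*c),80),1))
c=(434,313)
print(proj(p,[434,313,4]), 'floor ctr in top; seen floor ellipse approx',f(275,210))
```

```text
top [435.2 360.7  80. ]
top [436.3 268.1  80. ]
top [481.4 317.2  80. ]
top [390.6 311.3  80. ]
top [435.6 314.2  80. ]
side [389.  319.2  80. ]
side [479.  311.2  80. ]
side [436.2 360.   80. ]
side [432.6 272.2  80. ]
side [434.3 314.5  80. ]
[225.49577066 244.25521569] floor ctr in top; seen floor ellipse approx (223.9375, 243.8125)
```

Emit:
jog_arm(
  commands="0 -18 0 0 -1; 0 -18 0 0 -1; 0 -18 0 0 -1; 0 -18 0 0 -1; -4.6 -3.1 20 0 -1; -4.6 -3.1 23.5 0 -1; -4.6 -3.1 23.5 0 -1; -4.6 -3.1 23.5 0 -1; -4.6 -3.1 23.5 0 -1; -4.6 -3.1 23.5 0 -1; -4.6 -3.1 23.5 0 -1; -4.6 -3.1 23.5 0 -1",
)

```text
time: 26.2
position: [489.1, 30.6, 230.7]
tool_rot: [[0.828, 0.555, -0.076], [0.063, 0.043, 0.997], [0.557, -0.831, 0.001]]
ft_force: [0.4, 0.9, -1.6]
grip_width: 23.2
```

```bash
python3 -c "
from h import *
go([409,311,225])"
```

```text
t 26.2 p [489.1  30.6 230.7] R [[0.828, 0.555, -0.076], [0.063, 0.043, 0.997], [0.557, -0.831, 0.001]] f [ 0.4  0.9 -1.6] q [ 0.689  0.423 -1.212  2.502  1.823  0.574 -0.411] w 23.2
tool delta [-52.  -27.6 285.7]
```

Emit:
jog_arm(
  commands="-4.3 -2.3 23 0 -1; -4.3 -2.3 23 0 -1; -4.3 -2.3 23 0 -1; -4.3 -2.3 23 0 -1; -4.3 -2.3 23 0 -1; -4.3 -2.3 23 0 -1; -4.3 -2.3 23 0 -1; -4.3 -2.3 23 0 -1; -4.3 -2.3 23 0 -1; -4.3 -2.3 23 0 -1; -4.3 -2.3 23 0 -1; -4.3 -2.3 23 0 -1",
)

```text
time: 27.4
position: [409.9, 301.6, 225.0]
tool_rot: [[0.828, 0.555, -0.076], [0.063, 0.043, 0.997], [0.557, -0.831, 0.001]]
ft_force: [0.3, -0.3, -1.3]
grip_width: 23.0
```

```bash
python3 -c "
from h import *
go([409,311,200])"
```

```text
t 27.4 p [409.9 301.6 225. ] R [[0.828, 0.555, -0.076], [0.063, 0.043, 0.997], [0.557, -0.831, 0.001]] f [ 0.3 -0.3 -1.3] q [-0.178  0.528 -1.209  2.394  1.45   1.045 -0.779] w 23.0
tool delta [-14.1  20.7   9.4]
```

Emit:
jog_arm(
  commands="-5 7 3 0 -1; -5 7 3 0 -1; -4 7 3 0 -1; -8 12 0 0 -1; 0 0 0 0 -1",
)

```text
time: 27.9
position: [409.7, 308.1, 183.4]
tool_rot: [[0.83, 0.553, -0.076], [0.064, 0.041, 0.997], [0.555, -0.832, -0.001]]
ft_force: [0.1, 0.1, -1.9]
grip_width: 23.3
```

```bash
python3 -c "
from h import *
go([409,311,80]);s=get_state()
for n in ['top','side','wrist']:
    cv2.imwrite(f'pics/{n}7.png',camera(n)[:,:,::-1])
a=cv2.imread('pics/side7.png');b=cv2.imread('pics/top7.png')
cv2.imwrite('pics/c7.png',np.hstack([cv2.resize(a[100:200,220:320],(400,400)),cv2.resize(b[190:290,170:270],(400,400))]))
R=np.array(s['tool_rot']);tip=s['position']+R@[2,93,0];print('tip',tip)
for n,o,v in(('side',(220,100),0),('top',(170,190),400)): print(n,(proj(P(n),tip)-o)*4+[v,0])
"
```

```text
t 27.9 p [409.7 308.1 183.4] R [[0.83, 0.553, -0.076], [0.064, 0.041, 0.997], [0.555, -0.832, -0.001]] f [ 0.1  0.1 -1.9] q [-0.262  0.626 -1.158  2.426  1.544  1.104 -0.908] w 23.3
tool delta [-57.8  85.8   3.1]
tip [462.82190385 312.05472536 107.18293547]
side [257.55746625 223.06269969]
top [595.4230252  167.40886719]
```

View pics/c7.png

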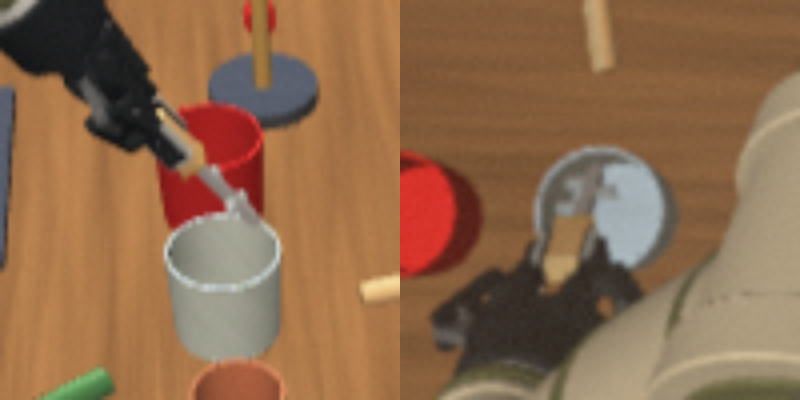

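View pics/wrist7.png

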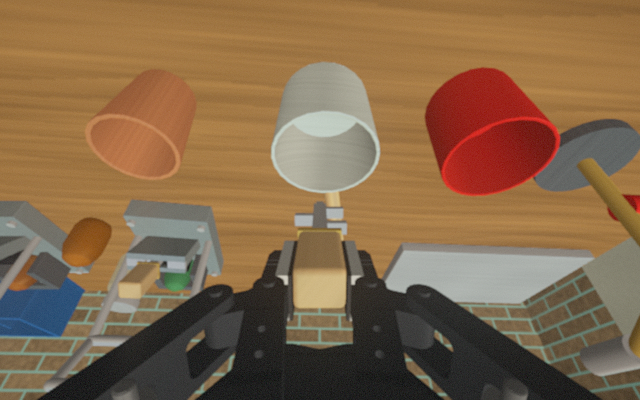

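Emit:
jog_arm(
  commands="-5.2 7.7 0.3 0 -1; -5.2 7.7 0.3 0 -1; -5.2 7.7 0.3 0 -1; -5.2 7.7 0.3 0 -1; -5.2 7.7 0.3 0 -1; -5.2 7.7 0.3 0 -1; -5.2 7.7 0.3 0 -1; -5.2 7.7 0.3 0 -1; -5.2 7.7 0.3 0 -1; 0 0 0 0 -1",
)

```text
time: 29.05
position: [409.0, 312.0, 100.4]
tool_rot: [[0.829, 0.554, -0.076], [0.064, 0.042, 0.997], [0.556, -0.831, -0.0]]
ft_force: [-0.9, -0.4, -0.8]
grip_width: 22.8
```

```bash
python3 -c "
from h import *
go([409,311,80]);s=get_state()
for n in ['top','side']:
    cv2.imwrite(f'pics/{n}8.png',camera(n)[:,:,::-1])
a=cv2.imread('pics/side8.png');b=cv2.imread('pics/top8.png')
cv2.imwrite('pics/c8.png',np.hstack([cv2.resize(a[100:200,220:320],(400,400)),cv2.resize(b[190:290,170:270],(400,400))]))
R=np.array(s['tool_rot']);tip=s['position']+R@[2,93,0];print('tip',tip)
"
```

```text
t 29.05 p [409.  312.  100.4] R [[0.829, 0.554, -0.076], [0.064, 0.042, 0.997], [0.556, -0.831, -0.0]] f [-0.9 -0.4 -0.8] q [-0.375  0.827 -1.07   2.487  1.732  1.23  -1.136] w 22.8
tool delta [-11.4  16.9  -1. ]
tip [462.1726599  316.11146611  24.22052222]
```

View pics/c8.png

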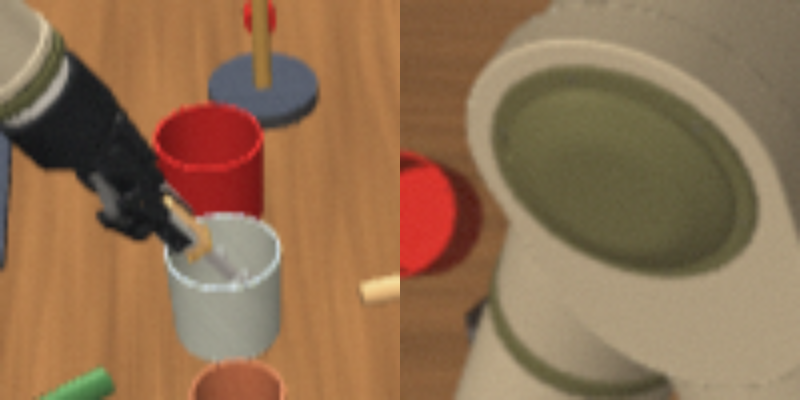

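Emit:
jog_arm(
  commands="-2.8 4.2 0 0 -1; -2.8 4.2 0 0 -1; -1.7 2.5 0 0 -1; -1.1 1.7 0 0 -1; 0 0 0 0 -1",
)

```text
time: 29.65
position: [409.3, 312.1, 86.4]
tool_rot: [[0.828, 0.555, -0.076], [0.063, 0.043, 0.997], [0.557, -0.831, 0.001]]
ft_force: [0.4, 0.2, -1.4]
grip_width: 22.7
```

```bash
python3 -c "
from h import *
go([409,311,80]);s=get_state()
R=np.array(s['tool_rot']);tip=s['position']+R@[2,93,0];print('tip',tip)
"
```

```text
t 29.65 p [409.3 312.1  86.4] R [[0.828, 0.555, -0.076], [0.063, 0.043, 0.997], [0.557, -0.831, 0.001]] f [ 0.4  0.2 -1.4] q [-0.389  0.862 -1.055  2.494  1.763  1.254 -1.169] w 22.7
tool delta [-3.9  5.1 -1.1]
tip [462.610488   316.24073013  10.26284811]
```

Emit:
jog_arm(
  commands="-1.1 1.7 0 0 -1; -1.1 1.7 0 0 -1; 0 0 0 0 -1",
)

```text
time: 29.95
position: [409.6, 312.3, 82.6]
tool_rot: [[0.828, 0.556, -0.076], [0.063, 0.043, 0.997], [0.557, -0.83, 0.001]]
ft_force: [1.0, 0.2, -1.2]
grip_width: 23.2
```

Emit:
jog_arm(
  commands="-0.6 0.8 0 0 -1; -0.6 0.8 0 0 -1; 0 0 0 0 -1",
)

```text
time: 30.25
position: [409.7, 312.5, 81.5]
tool_rot: [[0.827, 0.557, -0.077], [0.063, 0.044, 0.997], [0.559, -0.829, 0.001]]
ft_force: [-0.6, -0.6, 8.3]
grip_width: 22.8
```

```bash
python3 -c "
from h import *
go([409,311,80]);s=get_state();print(s['moment'])
R=np.array(s['tool_rot']);tip=s['position']+R@[2,93,0];print('tip',tip)
cv2.imwrite('pics/w9.png',camera('wrist')[:,:,::-1])
a=cv2.imread('pics/w9.png')
"
```

```text
t 30.25 p [409.7 312.5  81.5] R [[0.827, 0.557, -0.077], [0.063, 0.044, 0.997], [0.559, -0.829, 0.001]] f [-0.6 -0.6  8.3] q [-0.395  0.876 -1.05   2.497  1.776  1.266 -1.182] w 22.8
tool delta [-1.5  0.8 -1.5]
[-0.27152934 -0.13317109 -0.12056552]
tip [463.17635434 316.71967802   5.53263373]
```

View pics/w9.png

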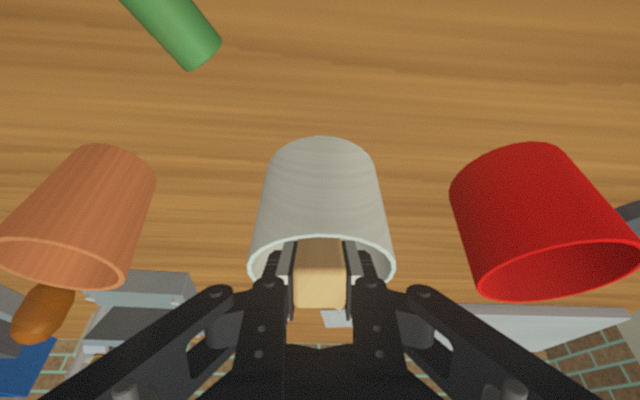

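Emit:
jog_arm(
  commands="0 0 0 0 -0.6; 0 0 0 0 -0.4; 0 0 0 0 -0.25; 0 0 0 0 -0.25; 0 0 0 0 -0.25; 0 0 0 0 -0.25",
)

```text
time: 30.9
position: [410.7, 313.3, 81.6]
tool_rot: [[0.826, 0.558, -0.075], [0.061, 0.044, 0.997], [0.56, -0.828, 0.002]]
ft_force: [6.0, 2.4, 3.8]
grip_width: 32.0
```

```bash
python3 -c "
from h import *
st()
cv2.imwrite('pics/w10.png',camera('wrist')[:,:,::-1])
a=camera('side')[:,:,::-1];cv2.imwrite('pics/s10.png',cv2.resize(a[100:200,220:320],(500,500)))
"
```

```text
t 30.9 p [410.7 313.3  81.6] R [[0.826, 0.558, -0.075], [0.061, 0.044, 0.997], [0.56, -0.828, 0.002]] f [6.  2.4 3.8] q [-0.395  0.876 -1.049  2.495  1.777  1.266 -1.182] w 32.0
```

View pics/w10.png

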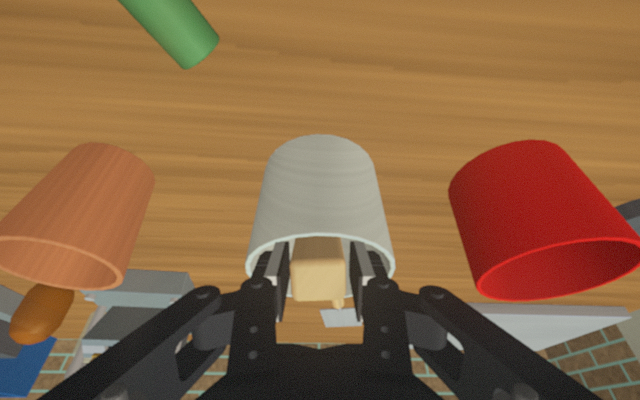

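View pics/s10.png

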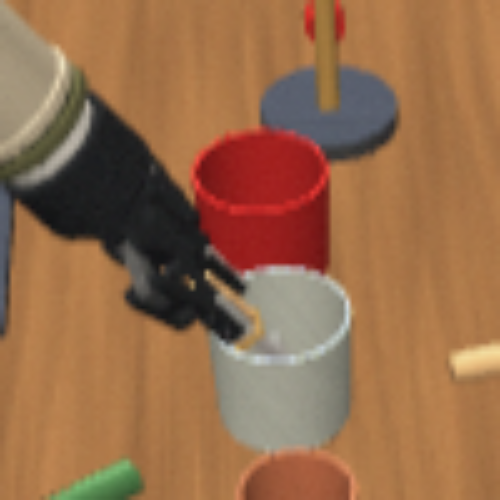

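Emit:
jog_arm(
  commands="2 -2 0 0 -0.25; 2 -4 0 0 -0.25; 0 -6 0 0 -0.25; 0 -8 0 0 -0.25; 0 -8 0 0 -0.25; 0 -10 0 0 -0.25; 0 -10 0 0 -0.25; 0 0 0 0 -0.25",
)

```text
time: 31.8
position: [385.5, 310.9, 124.2]
tool_rot: [[0.827, 0.556, -0.077], [0.063, 0.045, 0.997], [0.558, -0.83, 0.002]]
ft_force: [-0.1, -0.1, 0.5]
grip_width: 31.6
```

```bash
python3 -c "
from h import *
st()
cv2.imwrite('pics/w11.png',camera('wrist')[:,:,::-1])
a=camera('side')[:,:,::-1];cv2.imwrite('pics/s11.png',cv2.resize(a[100:200,220:320],(500,500)))
"
```

```text
t 31.8 p [385.5 310.9 124.2] R [[0.827, 0.556, -0.077], [0.063, 0.045, 0.997], [0.558, -0.83, 0.002]] f [-0.1 -0.1  0.5] q [-0.4    0.769 -1.11   2.507  1.657  1.221 -1.149] w 31.6
```

View pics/w11.png

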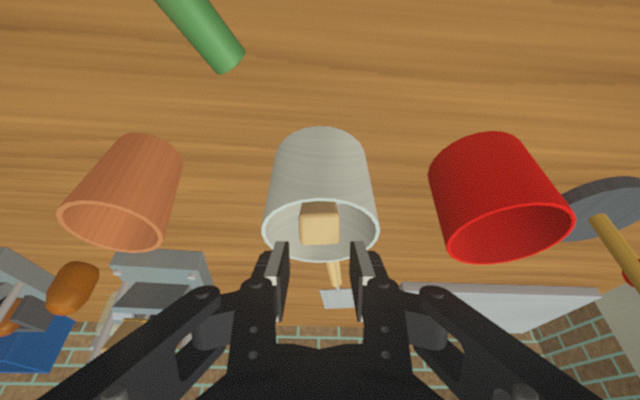

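View pics/s11.png

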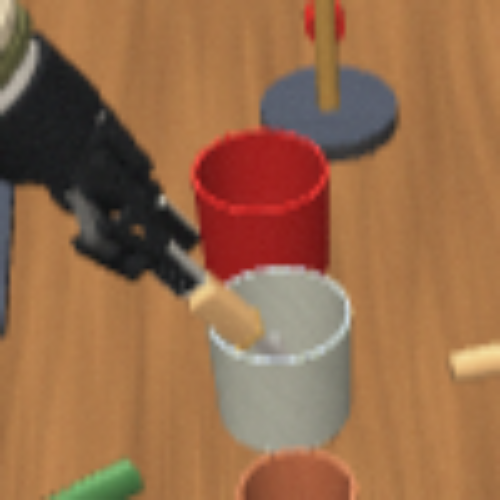

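Emit:
jog_arm(
  commands="0 -15 0 0 -0.25; 0 -15 0 0 -0.25; 0 -15 0 0 -0.25; 0 -15 0 0 -0.25; 10 -15 0 0 -0.25; 10 -15 0 0 -0.25; 0 0 0 0 -0.25; 0 0 0 0 -0.25",
)

```text
time: 32.7
position: [353.1, 307.4, 208.6]
tool_rot: [[0.828, 0.556, -0.075], [0.062, 0.043, 0.997], [0.558, -0.83, 0.001]]
ft_force: [0.5, 0.3, -0.2]
grip_width: 32.4
```

```bash
python3 -c "
from h import *
st()
a=camera('side')[:,:,::-1];cv2.imwrite('pics/side12.png',a)
b=camera('top')[:,:,::-1];cv2.imwrite('pics/top12.png',b)
cv2.imwrite('pics/c12.png',np.hstack([cv2.resize(a[100:200,220:320],(400,400)),cv2.resize(a[190:325,310:440],(400,415))[:400]]))
"
```

```text
t 32.7 p [353.1 307.4 208.6] R [[0.828, 0.556, -0.075], [0.062, 0.043, 0.997], [0.558, -0.83, 0.001]] f [ 0.5  0.3 -0.2] q [-0.341  0.539 -1.211  2.468  1.42   1.103 -0.967] w 32.4
```

View pics/c12.png

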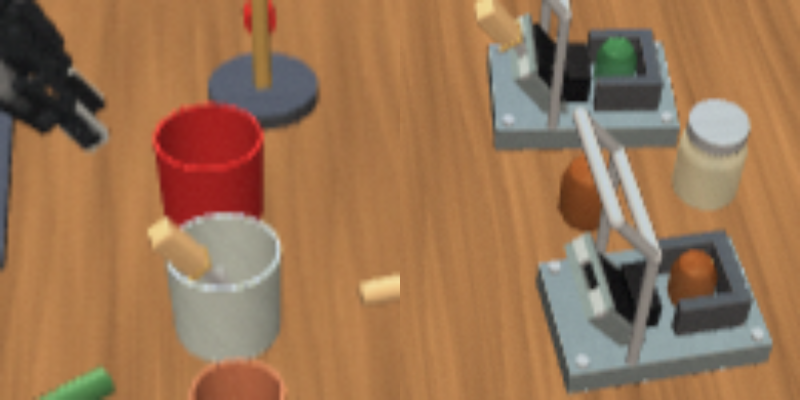

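View pics/top12.png

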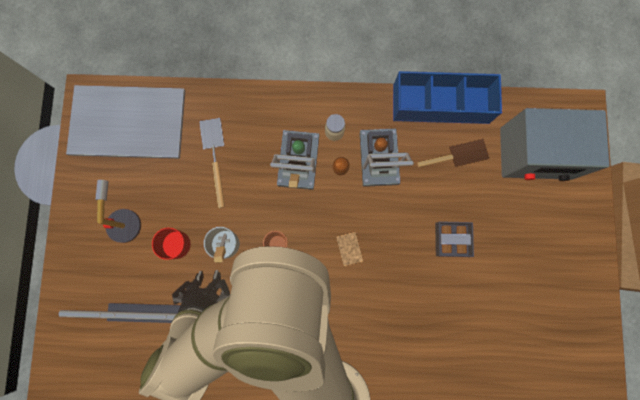

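View pics/side12.png

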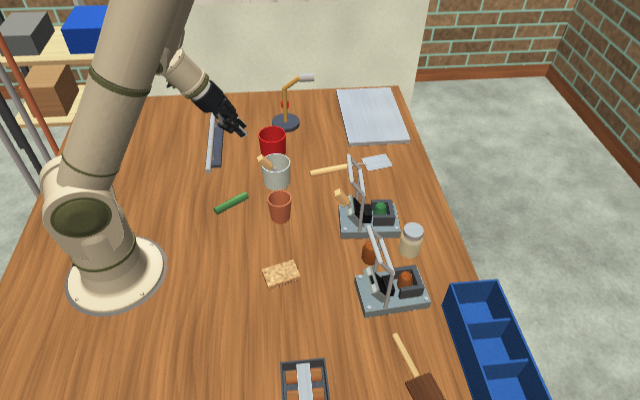

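```bash
python3 -c "
from h import *
st();print(job_done())"
```

```text
t 32.8 p [352.7 307.3 207.8] R [[0.829, 0.555, -0.076], [0.063, 0.042, 0.997], [0.556, -0.831, 0.0]] f [ 0.4  0.7 -0.7] q [-0.341  0.541 -1.211  2.468  1.42   1.103 -0.966] w 31.7
the job is handed in; nothing more can be done
None
```

The amber mould is open, and its wedge stands tip-down in the aluminium pot. I handed the job in at about 33 s of the 64 s allowed.

- **Finding it:** the amber piece was in the right-hand mould, at about (683, -139) with a yaw of 0.073 rad. The moves only turn the tool about its own axis. So I got the 34° tilt by driving the arm to a joint limit, then gripped the handle in line with the wedge.
- **Working the wedge out:** I used pulls about 7 mm to the side, first towards mould -y, then +y, then -y. My first try went to the wrong side, and the barb stopped dead. The highest wrist force I read was about 68 N, below the 100 N and 120 N limits. However, I only read forces at the end of each move call. The rest of the pull showed only a few newtons.
- **Into the pot:** I lowered the wedge until the tip met the floor (about 8 N upward, worked-out tip height 5.5 mm) and then let go. As the fingers opened they touched the pot rim with about 7 N.

**Last checks:** the final pictures show these things:
- The wedge is in the pot, tip inside, with its handle leaning on the rim at an angle I judge to be about 40° from upright.
- The black jaw of the amber mould has sprung forward. I judged this by eye and did not measure how far.
- Both glass pieces are in their moulds, the green mould's wedge is still in place, and everything else looks unmoved.
- The gripper is clear of everything, with close to zero force on it.

No final check failed or disagreed. The pot centre agreed to within about 2 mm between the top and side views.

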